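# Set a pattern die on the sloped rest and light it with the inspection torch

### The arm

A 7-joint arm with a two-finger parallel gripper is mounted at the origin on the work surface. World frame = base frame: x ahead of the robot, y to its left, z up, the work surface at z = 0. Lengths are in mm, angles in rad, forces in N, time in s.
With the tool pointing down it reaches from about 400 to 875 mm from the base axis. Payload 4.4 kg.
Tool frame: the origin (TCP) lies at the very end of the fingers, on their centre line; the grasp point (between the pads) lies 19 mm behind it (grip_depth is the distance from the TCP to the grasp point, in mm); z points along the fingers, y is the direction in which the jaws open and shut (so a half turn about z gives the same grasp; the last joint's range is limited). The gripper opens to 85 mm and grips with 20 to 120 N. Pads are 22 mm wide; open, the fingers measure 114 mm over their backs; the gripper's body (76 mm by 85 mm) begins 54 mm behind the grasp point. The pads swing forward as they close: fully open they stand 13 mm farther back than shut.
Start: joints at [-1.234, 0.628, 0.038, 1.517, -0.027, 0.996, -0.02], TCP at [254.775, 598.003, 231.313] pointing down, gripper open.
Joint ranges: [-3.06, 3.06], [-0.37, 2.12], [-1.25, 1.32], [0.18, 2.47], [-1.1, 4.24], [0.23, 1.98], [-2.94, 2.94]. Speed limits (rad/s): [2.57, 2.57, 3.14, 3.14, 3.14, 3.14, 3.14].

### API

Orientations are given as [roll, pitch, yaw] about the fixed x, y, z axes, in that order (R = Rz(yaw) Ry(pitch) Rx(roll)).
In Python, from cell import read_state, get_image, finish_job, recognise, outline_of, grip_depth gives the robot as it stands. The module is installed in compiled form; this text tells all that it offers.
- The arm moves only by the tool send_rows, never from a script. Its argument "rows" is a list of rows, each a list of 5 numbers: the gripper command: -1 is shut, 1 is fully open, values between are in proportion, then the shift along the tool's x, y, z in m, then the turn about the tool's z in rad. In form: [[claw, tx, ty, tz, roll], ...]. A call has 1 to 12 rows; each row shifts and turns the pose as measured when the row begins, along the tool's axes as they then stand; what a row does not reach is not made up. A row lasts 1/12 s, in which the tool goes at most 41.7 mm and 7.16 degrees, less where a joint would pass 70% of its speed; a pose out of reach is approached as far as the arm can. A call with a gripper value outside its range is refused whole. The fingers move at their own pace and stop on an object; the grip force is fixed at half the most. Time passes only in rows, so rows that do not move let the fingers close. It gives the time, the measured TCP pose, the force and the opening at its end, in the units of the state.
- read_state(): the state, without advancing time (a new reading comes with each control period).
- get_image(name): name is "side" or "top" or "wrist"; returns a dict with "image" (420x560x3 uint8, blue, green, red), "z_map" (420x560 float32, mm along the optical axis (not along the pixel's ray), 0 where there is no reading), "K" (3x3 intrinsics, pixels), "R" (3x3) and "t" (3): a world point X has camera coordinates R X + t; the wrist camera has in their place "tool_from_camera" (4x4, takes a point from camera to tool coordinates, whose origin is the TCP and whose axes are the flange's). Camera axes: x right, y down, z forward; pixel columns grow to the right and rows downward; lengths in mm; the calibration is good to about 2 mm. A picture is of the moment at which its call begins: read the wrist's pose just before it.
- finish_job(): hands the job in, once; it reports no verdict.
Trained networks look in a picture, given as the dict that the camera call returned (one of the last four; its "shot" number tells which), for a name from the list of things; names that differ only in an ending like _2 or _b are one class to them, and where a whole thing is asked for, a point or a joint stands for the part that bears it (a point fixed in the world has none). Each returns a list of dicts, best first, with "score" (0 to 1); they miss things now and then, are a little off and sometimes report something else, mostly with a low value. They report only what shows in the picture. A call takes as long as a camera call. They do not tell look-alikes from the thing itself.
- recognise(picture, query): "box" ([left, top, right, bottom] in pixels, round what is visible of it).
- outline_of(picture, query): "mask" (420x560 bool, what is visible of it) and "box" ([left, top, right, bottom] in pixels, round what is visible of it).
The state is a dict: "clock": time; "qpos": joint angles; "qd": joint speeds; "tau": joint torques, N m; "eef_pos": TCP position; "tool_rot": TCP orientation; "force": force on the tool from outside, world axes, zero at the start; "torque": the same for the moment, N m; "width": finger opening in mm.
Only numpy, scipy, OpenCV 4.12 (cv2) and the standard library are available. Lean on these libraries where they do the work, as an engineer would, in place of code of your own. Each camera call takes 0.05 s, during which the arm holds its last target.

### The job

Lay the oblong leaf-pattern die, pattern up, on the narrow sloped rest, centred side to side and with its lower end against the lip, and let go of it. Then draw the inspection torch out of its leaning holster, turn it level and finish while still holding it up there, steady and touching nothing else, with the lens aimed at the middle of the die's face from the rest's low side, about 10 cm from the middle of the face. Do not disturb the round die, the can or the carton.

Things in the scene. Friction and masses are not known exactly. Their poses are not given: they have to be found in the camera images.
- die: Oblong bare-aluminium die, 80 (x) x 56 (y) x 24 (z) mm, about 0.28 kg, with thin brass leaf veins on its top face. It starts flat on the bench, pattern up. Origin: centre of its underside; x along its length, y across it, z out of the patterned top. Either end may go down the slope. The round die is another piece.
- die_face (a point): Middle of the die's patterned top face, 24 mm above the die's origin; axes as the die's.
- rest_top: Sloped seat of the rest: fixed aluminium plate 36 mm wide, 8 thick (the die overhangs 10 mm each side), rising 25 degrees along +x, away from the robot. Origin on its upper face, 120 mm above the bench, where the middle of the die's underside lies when centred against the lip. Lip across the low end: inner face at x -40 mm, 8 thick, 10 high. Plate ends at x +45. y along the lip, z out of plate.
- rest: Foot and post under the sloped seat, fixed: grey foot 100 x 90 x 14 mm, steel post 30 x 28 mm up to the plate. Origin: on the bench, middle of the foot, right below the seat's origin; x ahead, away from the robot (heading within 15 degrees of straight), z up.
- torch: Torch 170 mm long, 0.17 kg: round black body 26 mm in diameter, 135 long, then dark steel head 34 mm in diameter, 35 long, lens at its end. Origin on its axis, half-way (centre of mass 8 mm nearer the lens); x from tail to lens. Starts tail down in the holster, axis rising 50 degrees, lens up and away from the robot. z passes through a small switch; roll does not matter.
- torch_lens (a point): Centre of the lens, 85 mm from the torch's origin along +x; axes as the torch's (x is the way the light points).
- holster: Fixed torch holder: foot 120 x 75 x 12 mm; square sleeve (38 mm outside, 30 inside) rising 50 degrees along +x. The torch's lowest 55 mm are in it, with 2 mm play: pull along the torch's axis. A tongue 14 mm wide, 4 thick lies under the torch up to 118 mm from its tail. Cheeks beside the sleeve, 60 mm high. Origin: on the bench, middle of the foot; z up. Left or right of the robot.
- round_die: Bystander: round aluminium die, 72 mm in diameter and 20 mm high; origin at the centre of its underside.
- can: Bystander: plain metal can, 66 mm in diameter and 120 mm high; origin at the centre of its underside.
- carton: Bystander: cardboard carton 50 (x) x 120 (y) x 55 mm high; origin at the centre of its underside.
There are look-alikes about, which are no part of the job. What is shaped like the die but black, pink or purple is not meant.

How it is judged:
By the outcome, as a careful person would: the job done as asked, in the order asked, and still so for the second after the job is handed in, while the arm keeps its last pose, push and grip.
It also fails if it takes over 54 s, if anything falls off the work surface, if the arm or the gripper's body presses on something with over 40 N, if the wrist force passes 120 N, or if a joint passes its speed limit or range.

## Working session

There is one attempt and no reset: what is moved stays moved. The work goes in short steps, Python scripts to look and compute and a tool call to move; the robot and the scene stay as the last step left them, time stands still between calls to the robot, and variables do not carry over. Pictures are saved under pics/ and viewed, and the job is handed in when it is done.

Besides the shell and the picture viewer there is one more tool, called after "Call:" in YAML: its name, and indented under it one key for each argument. send_rows: Moves the arm, as the interface text tells. Its arguments: {"type":"object","properties":{"rows":{"type":"array"}},"required":["rows"]}

```bash
mkdir -p pics; cat > h.py <<'E'
import numpy as np, cv2
from cell import *
np.set_printoptions(precision=2,suppress=True)
def shot(n,f=None):
    p=get_image(n)
    if f: cv2.imwrite('pics/'+f,p['image'])
    return p
def world(p,us,vs,zs):
    K=p['K'];x=np.stack([(us-K[0,2])/K[0,0]*zs,(vs-K[1,2])/K[1,1]*zs,zs],-1)
    return (x-p['t'])@p['R']
def cloud(p):
    v,u=np.mgrid[:420,:560]
    return world(p,u.astype(float),v.astype(float),p['z_map'].astype(float))
def proj(p,X):
    c=np.atleast_2d(X)@p['R'].T+p['t']; q=c@p['K'].T
    return q[:,:2]/q[:,2:]
E
python3 - <<'E'
from h import *
s=read_state();print({k:np.array(v) for k,v in s.items()},grip_depth if not callable(grip_depth) else grip_depth())
for n in('top','side','wrist'):
    p=shot(n,n+'0.png')
    if 'R' in p: print(n,p['R'],p['t'],p['K'])
    else: print(p['tool_from_camera'])
    for q in ['die','rest','torch','holster','round_die','can','carton']:
        print(n,q,[(np.round(r['box']),round(r['score'],2)) for r in recognise(p,q)][:4])
E
```

```text
{'clock': array(0.), 'qpos': array([-1.23,  0.63,  0.04,  1.52, -0.03,  1.  , -0.02]), 'qd': array([-0., -0., -0.,  0.,  0., -0., -0.]), 'tau': array([ -0.  , -56.34,   1.23, -19.34,   0.01,   0.01,   0.  ]), 'eef_pos': array([254.51, 597.44, 230.39]), 'tool_rot': array([-3.14,  0.  ,  2.74]), 'force': array([ 0.21, -0.58,  0.3 ]), 'torque': array([ 0.01, -0.02, -0.01]), 'width': array(85.3)} 18.700000000000003
top [[ 0.02 -1.    0.  ]
 [-0.99 -0.02 -0.1 ]
 [ 0.1  -0.   -1.  ]] [ -76.01  591.68 1473.35] [[512.33   0.   277.15]
 [  0.   512.33 211.94]
 [  0.     0.     1.  ]]
top die [(array([378., 271., 412., 305.]), 0.86), (array([302., 217., 325., 245.]), 0.76), (array([366., 210., 397., 239.]), 0.73), (array([335., 250., 367., 277.]), 0.62)]
top rest [(array([246., 178., 283., 215.]), 0.88)]
top torch [(array([155., 217., 177., 254.]), 0.67)]
top holster [(array([162., 229., 195., 276.]), 0.81)]
top round_die [(array([139., 164., 167., 186.]), 0.8)]
top can [(array([328., 165., 354., 193.]), 0.84)]
top carton [(array([246., 137., 282., 164.]), 0.71), (array([155., 218., 176., 253.
[... 299 characters left out ...]
.]), 0.8), (array([313., 307., 346., 333.]), 0.71)]
side rest [(array([279., 188., 317., 231.]), 0.97)]
side torch [(array([217., 134., 242., 165.]), 0.76)]
side holster [(array([203., 159., 239., 194.]), 0.74)]
side round_die [(array([263., 137., 284., 155.]), 0.76), (array([219., 133., 238., 166.]), 0.56)]
side can [(array([336., 238., 368., 277.]), 0.63)]
side carton [(array([318., 179., 349., 219.]), 0.6)]
[[   0.     -0.96   -0.26   66.62]
 [   1.      0.     -0.      0.92]
 [   0.     -0.26    0.96 -141.38]
 [   0.      0.      0.      1.  ]]
wrist die []
wrist rest []
wrist torch []
wrist holster [(array([ 45., 401.,  84., 419.]), 0.59)]
wrist round_die []
wrist can []
wrist carton []
```

```bash
python3 - <<'E'
import cv2
a=cv2.imread('pics/top0.png')[120:320,120:430]
cv2.imwrite('pics/top0c.png',cv2.resize(a,None,fx=2.5,fy=2.5,interpolation=cv2.INTER_CUBIC))
a=cv2.imread('pics/side0.png')[120:350,180:400]
cv2.imwrite('pics/side0c.png',cv2.resize(a,None,fx=2.6,fy=2.6,interpolation=cv2.INTER_CUBIC))
E
```

```text
(no output)
```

View pics/top0c.png

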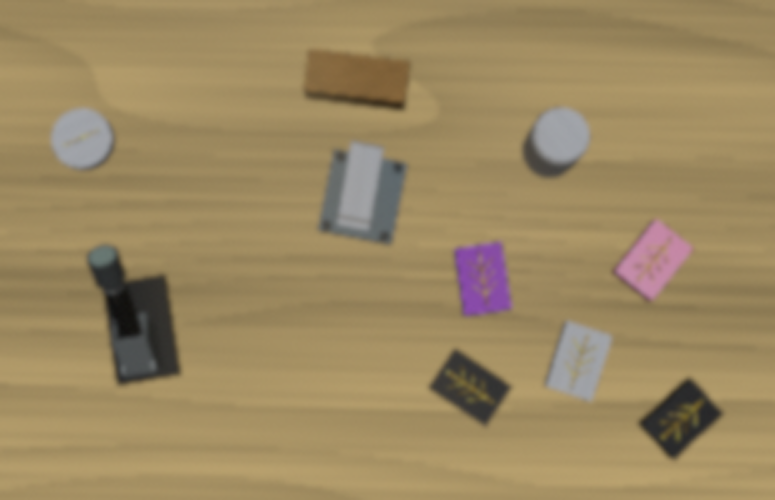

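View pics/side0c.png

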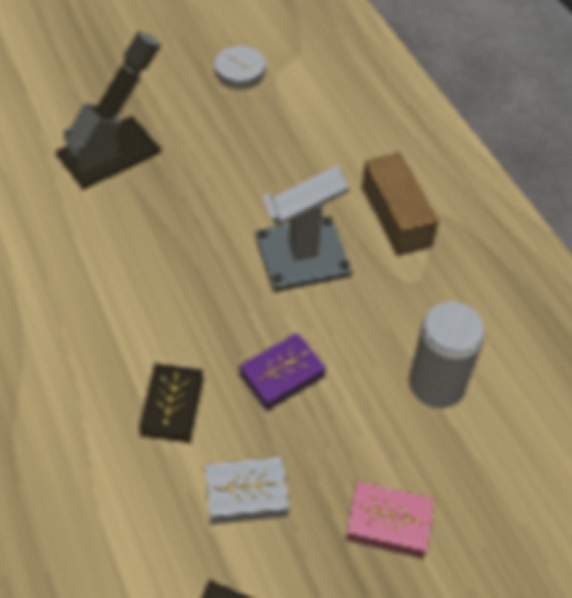

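View pics/top0.png

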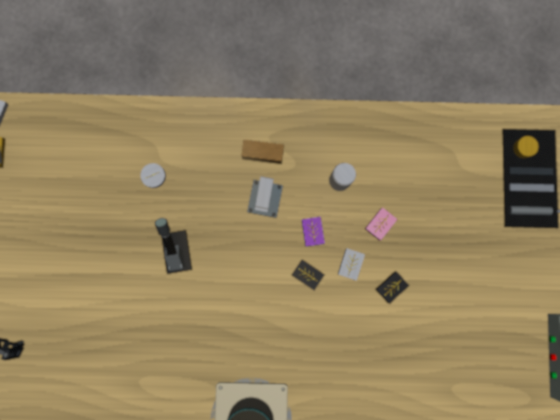

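```bash
python3 - <<'E'
from h import *
p=shot('top');print(proj(p,[[254,597,231],[0,0,0],[500,0,0]]))
c=cloud(p)
def m(q,i=0):
    r=outline_of(p,q)[i];return r['mask']
r=outline_of(p,'die')
for x in r[:6]:
    k=x['mask'];pts=c[k];print(x['box'],p['image'][k].mean(0),np.median(pts,0))
    t=pts[np.abs(pts[:,2]-24)<8]
    if len(t): print('   rect',cv2.minAreaRect(t[:,:2].astype(np.float32)),len(t))
for q in['rest','torch','holster','round_die','can','carton']:
    r=outline_of(p,q)
    if r:
        k=r[0]['mask'];pts=c[k];print(q,r[0]['box'],np.median(pts,0),pts.min(0),pts.max(0),cv2.minAreaRect(pts[:,:2].astype(np.float32)))
print('bench z',np.median(c[100:300,200:240,2]))
s=shot('side');print(proj(s,[[254,597,231],[0,0,0],[500,0,0]]))
E
```

```text
[[  7.88 334.22]
 [250.71 417.68]
 [255.42 243.65]]
[338.8, 246.3, 366.1, 278.5] [151.66 155.69 157.16] [ 448.75 -280.84   25.35]
   rect ((447.9599304199219, -282.5093688964844), (56.87013626098633, 79.45696258544922), 72.87281799316406) 527
[375.1, 270.4, 411.7, 305.2] [47.92 61.73 66.98] [ 383.25 -400.78   24.59]
   rect ((384.1526184082031, -402.8713684082031), (56.866058349609375, 81.41949462890625), 43.216758728027344) 543
[368.1, 210.5, 395.8, 240.8] [149.53 132.57 184.35] [ 567.4  -367.89   24.4 ]
   rect ((568.1742553710938, -369.3028869628906), (56.32854080200195, 81.50825500488281), 52.03738784790039) 519
[293.5, 256.6, 324.5, 283.8] [56.72 71.16 76.99] [ 415.17 -155.82   24.95]
   rect ((414.18328857421875, -156.30520629882812), (80.36315155029297, 55.54315185546875), 57.512447357177734) 513
[300.2, 218.9, 323.7, 244.6] [149.66  86.69 137.06] [ 541.19 -168.53   24.45]
   rect ((541.3242797851562, -169.0802764892578), (80.04886627197266, 56.6017951965332), 10.150146484375) 504
rest [247.8, 175.6, 281.2, 214.7] [631.38 -27.64  19.43] [446.29 -75.2   -1.47] [ 689.16   24.41 
[... 531 characters left out ...]
d_die [136.5, 164.2, 166.2, 191.0] [695.68 308.71  20.63] [446.29 -60.76  -4.8 ] [ 733.38  347.82 1524.39] ((567.7089233398438, 150.713623046875), (481.9093933105469, 74.97055053710938), 51.2943229675293)
can [329.2, 166.8, 353.2, 192.3] [ 688.66 -241.37  119.14] [ 446.29 -273.69    1.63] [ 723.3   -60.76 1524.39] ((591.729248046875, -152.1865234375), (59.33919906616211, 338.4186706542969), 47.9007568359375)
carton [245.4, 138.0, 281.8, 166.3] [768.85 -16.17  54.76] [446.29 -75.66  -4.91] [ 817.49   48.79 1524.39] ((632.1353149414062, -6.577522277832031), (125.14356231689453, 366.3874816894531), 87.39550018310547)
bench z 0.7977800702514031
[[117.92  78.61]
 [ 87.13 283.34]
 [252.92 225.73]]
```

View pics/side0.png

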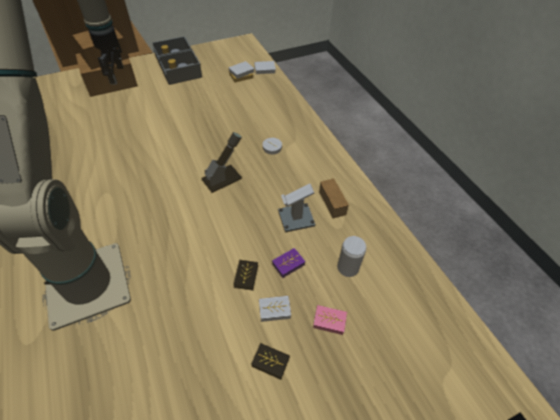

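```bash
cat >> h.py <<'E'
def rotm(rpy):
    from scipy.spatial.transform import Rotation as Ro
    return Ro.from_euler('xyz',rpy).as_matrix()
def go(xyz,yaw_deg=None,step=40.,s=None):
    s=s or read_state(); R=rotm(s['tool_rot']); d=np.array(xyz)-np.array(s['eef_pos'])
    t=R.T@d; n=int(np.ceil(np.linalg.norm(t)/step)) or 1
    print('rows',n,'per row m',np.round(t/n/1000,4),'total mm',np.round(t,1))
    if yaw_deg is not None:
        dy=(yaw_deg-np.degrees(s['tool_rot'][2])+180)%360-180
        print('roll total rad',round(-np.radians(dy),4),'rows at .12',abs(np.radians(dy))/.12)
def st():
    s=read_state();print('t',round(float(s['clock']),2),'pos',np.array(s['eef_pos']),'rpy deg',np.degrees(s['tool_rot']),'F',np.array(s['force']),'w',s['width'],'q',np.array(s['qpos']))
    return s
E
python3 - <<'E'
from h import *
go([500,350,300])
s=read_state();s=dict(s);s['eef_pos']=[500,350,300];go([470,-282,300],s=s)
E
```

```text
rows 9 per row m [-0.04 -0.01 -0.01] total mm [-322.8 -132.   -68.7]
rows 16 per row m [-0.01 -0.04 -0.  ] total mm [-220.2 -593.2   -0. ]
```

Call:
send_rows:
  rows:
    - [1,-0.0359,-0.0147,-0.0076,0]
    - [1,-0.0359,-0.0147,-0.0076,0]
    - [1,-0.0359,-0.0147,-0.0076,0]
    - [1,-0.0359,-0.0147,-0.0076,0]
    - [1,-0.0359,-0.0147,-0.0076,0]
    - [1,-0.0359,-0.0147,-0.0076,0]
    - [1,-0.0359,-0.0147,-0.0076,0]
    - [1,-0.0359,-0.0147,-0.0076,0]
    - [1,-0.0359,-0.0147,-0.0076,0]

```text
clock: 2.4
eef_pos: [500.0, 351.9, 298.0]
tool_rot: [3.141, -0.009, 2.763]
force: [0.6, 0.2, -0.6]
width: 85.6
```

Call:
send_rows:
  rows:
    - [1,-0.0137,-0.037,0,0]
    - [1,-0.0137,-0.037,0,0]
    - [1,-0.0137,-0.037,0,0]
    - [1,-0.0137,-0.037,0,0]
    - [1,-0.0137,-0.037,0,0]
    - [1,-0.0137,-0.037,0,0]
    - [1,-0.0137,-0.037,0,0]
    - [1,-0.0137,-0.037,0,0]

```text
clock: 3.07
eef_pos: [498.9, 22.5, 298.1]
tool_rot: [3.132, 0.001, 2.76]
force: [1.2, -0.6, 0.3]
width: 85.2
```

```bash
python3 - <<'E'
from h import *
np.set_printoptions(precision=4,suppress=True)
st();go([480,-260,300],-17.1)
E
```

```text
t 3.07 pos [498.8589  22.5335 298.1096] rpy deg [179.434    0.0749 158.1182] F [ 1.1564 -0.5562  0.2685] w 85.17694348535319 q [-0.179   0.333   0.1127  1.8447 -0.055   0.961   1.1478]
rows 8 per row m [-0.011  -0.0336 -0.0006] total mm [ -87.8 -269.2   -4.4]
roll total rad 3.0581 rows at .12 25.484459855603124
```

Call:
send_rows:
  rows:
    - [1,-0.011,-0.0336,0,0]
    - [1,-0.011,-0.0336,0,0]
    - [1,-0.011,-0.0336,0,0]
    - [1,-0.011,-0.0336,0,0]
    - [1,-0.011,-0.0336,0,0]
    - [1,-0.011,-0.0336,0,0]
    - [1,-0.011,-0.0336,0,0]
    - [1,-0.011,-0.0336,0,0]

```text
clock: 3.73
eef_pos: [477.0, -275.3, 298.2]
tool_rot: [3.13, 0.007, 2.758]
force: [0.7, 0.5, -0.8]
width: 85.6
```

Call:
send_rows:
  rows:
    - [1,0,0,0,0.12]
    - [1,0,0,0,0.12]
    - [1,0,0,0,0.12]
    - [1,0,0,0,0.12]
    - [1,0,0,0,0.12]
    - [1,0,0,0,0.12]
    - [1,0,0,0,0.12]
    - [1,0,0,0,0.12]
    - [1,0,0,0,0.12]
    - [1,0,0,0,0.12]
    - [1,0,0,0,0.12]
    - [1,0,0,0,0.12]

```text
clock: 4.73
eef_pos: [472.2, -291.0, 299.7]
tool_rot: [3.129, -0.004, 1.257]
force: [0.8, -0.1, 0.9]
width: 85.6
```

Call:
send_rows:
  rows:
    - [1,0,0,0,0.12]
    - [1,0,0,0,0.12]
    - [1,0,0,0,0.12]
    - [1,0,0,0,0.12]
    - [1,0,0,0,0.12]
    - [1,0,0,0,0.12]
    - [1,0,0,0,0.12]
    - [1,0,0,0,0.12]
    - [1,0,0,0,0.12]
    - [1,0,0,0,0.12]
    - [1,0,0,0,0.12]
    - [1,0,0,0,0.12]

```text
clock: 5.73
eef_pos: [473.8, -289.0, 301.2]
tool_rot: [-3.136, -0.017, -0.242]
force: [-0.2, -0.3, 0.3]
width: 85.6
```

```bash
cat >> h.py <<'E'
def wcloud(p,s):
    T=np.array(p['tool_from_camera']);R=rotm(s['tool_rot'])
    q=dict(p); 
    # world = R (T c) + pos ; camera = Rc X + tc
    Rw=R@T[:3,:3]; tw=R@T[:3,3]+np.array(s['eef_pos'])
    q['R']=Rw.T; q['t']=-Rw.T@tw
    return q
E
python3 - <<'E'
from h import *
np.set_printoptions(precision=4,suppress=True)
s=st();p=shot('wrist','w1.png');q=wcloud(p,s);c=cloud(q)
for x in outline_of(p,'die'):
    k=x['mask'];pts=c[k];t=pts[np.abs(pts[:,2]-24)<5]
    print(x['box'],x['score'],p['image'][k].mean(0),np.median(pts,0))
    if len(t)>20: print('   rect',cv2.minAreaRect(t[:,:2].astype(np.float32)))
E
```

```text
t 5.73 pos [ 473.8311 -288.9926  301.2182] rpy deg [-179.6773   -0.991   -13.8939] F [-0.2432 -0.335   0.325 ] w 85.64561560725566 q [-0.1136  0.5849  1.0125  1.7233 -0.559   1.1343 -0.7466]
[348.4, 177.8, 431.6, 258.1] 0.96 [27.5657 32.7536 34.859 ] [ 388.8882 -400.4696   22.8821]
   rect ((385.46319580078125, -402.1669921875), (56.85808181762695, 80.00439453125), 43.41570281982422)
[256.9, 159.5, 308.6, 224.4] 0.85 [138.4232 138.3869 138.035 ] [ 452.2647 -282.3762   22.9356]
   rect ((449.4058837890625, -281.75152587890625), (55.88486099243164, 80.41258239746094), 72.87995910644531)
[295.5, 23.1, 373.2, 118.0] 0.73 [137.3025 121.8209 159.4608] [ 570.6529 -368.7627   22.7832]
   rect ((570.0892944335938, -368.76837158203125), (55.96977615356445, 80.18208312988281), 52.43983840942383)
[152.3, 211.0, 228.1, 272.0] 0.66 [24.4027 29.625  31.7695] [ 419.557  -158.1422   22.8545]
   rect ((416.1550598144531, -155.74249267578125), (80.02333068847656, 56.88180923461914), 57.56300354003906)
[128.8, 98.7, 208.6, 182.4] 0.66 [118.3782  53.7395 100.1203] [ 544.2893 -171.1948   22.7848]
   rect ((543.185546875, -168.41726684570312), (80.37804412841797, 56.40357971191406), 9.463558197021484)
```

View pics/w1.png

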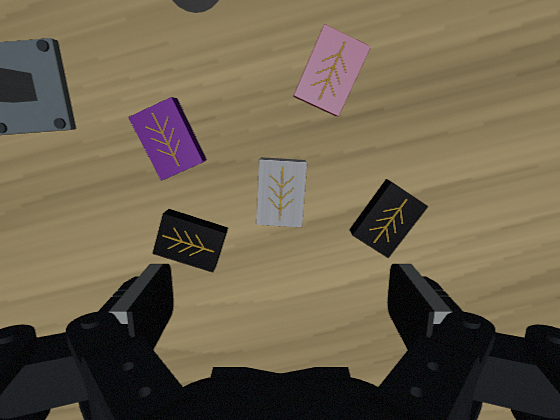

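```bash
python3 - <<'E'
from h import *
np.set_printoptions(precision=4,suppress=True)
go([449,-282,80],-17.1)
E
```

```text
rows 6 per row m [-0.0049  0.      0.0367] total mm [-29.3   0.1 220.4]
roll total rad 0.0616 rows at .12 0.5134016394909652
```

Call:
send_rows:
  rows:
    - [1,-0.0049,0,0.0367,0.03]
    - [1,-0.0049,0,0.0367,0.03]
    - [1,-0.0049,0,0.0367,0]
    - [1,-0.0049,0,0.0367,0]
    - [1,-0.0049,0,0.0367,0]
    - [1,-0.0049,0,0.0367,0]

```text
clock: 6.33
eef_pos: [458.2, -286.5, 81.0]
tool_rot: [3.14, -0.038, -0.269]
force: [1.2, 0.4, -0.5]
width: 85.2
```

```bash
python3 - <<'E'
from h import *
np.set_printoptions(precision=4,suppress=True)
s=st();p=shot('wrist','w2.png');q=wcloud(p,s);c=cloud(q)
for x in outline_of(p,'die')[:2]:
    k=x['mask'];pts=c[k];t=pts[np.abs(pts[:,2]-24)<5]
    print(x['box'],x['score'],p['image'][k].mean(0),np.median(pts,0))
    if len(t)>20: print('   rect',cv2.minAreaRect(t[:,:2].astype(np.float32)))
go([449,-282,3.5],-17.1)
E
```

```text
t 6.33 pos [ 458.1736 -286.4668   80.9676] rpy deg [179.9021  -2.1803 -15.4221] F [ 1.2351  0.4364 -0.5319] w 85.2484661993606 q [ 0.0673  0.8085  0.7148  1.9983 -0.9217  0.6521 -0.4441]
[428.7, 205.8, 560.0, 334.5] 0.94 [17.7969 22.5363 24.4977] [ 399.7234 -406.1665   22.8135]
   rect ((392.9314880371094, -409.3714599609375), (57.905967712402344, 59.784019470214844), 42.74618148803711)
[298.0, 1.6, 432.7, 91.0] 0.85 [119.7551 104.6826 146.3319] [ 550.4473 -355.6185   22.6731]
   rect ((555.6787719726562, -357.28411865234375), (56.326881408691406, 43.803932189941406), 52.49522399902344)
rows 2 per row m [-0.0041  0.0002  0.0371] total mm [-8.2  0.4 74.3]
roll total rad 0.0271 rows at .12 0.2255425960510923
```

View pics/w2.png

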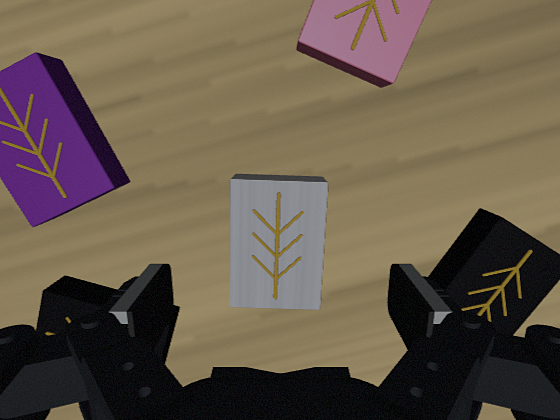

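Call:
send_rows:
  rows:
    - [1,-0.003,0,0.018,0.027]
    - [1,-0.003,0,0.018,0]
    - [1,-0.002,0,0.018,0]
    - [1,-0.001,0,0.018,0]
    - [1,0,0,0,0]

```text
clock: 6.85
eef_pos: [455.5, -286.3, 12.0]
tool_rot: [-3.14, -0.042, -0.287]
force: [0.4, 0.5, 0.0]
width: 85.6
```

```bash
python3 - <<'E'
from h import *
np.set_printoptions(precision=4,suppress=True)
st();go([449,-282,3.5],-17.1)
E
```

```text
t 6.85 pos [ 455.4605 -286.3251   11.9598] rpy deg [-179.9248   -2.3947  -16.4272] F [0.3751 0.5355 0.0318] w 85.5760573122933 q [ 0.175   0.8865  0.5384  2.0259 -1.0469  0.4901 -0.3482]
rows 1 per row m [-0.0078 -0.0023  0.0081] total mm [-7.8 -2.3  8.1]
roll total rad 0.0117 rows at .12 0.09785023849775046
```

Call:
send_rows:
  rows:
    - [1,-0.006,-0.002,0.003,0.01]
    - [1,-0.004,-0.001,0.003,0]
    - [1,0,0,0,0]

```text
clock: 7.1
eef_pos: [451.3, -283.8, 11.0]
tool_rot: [3.142, -0.051, -0.292]
force: [-0.6, -1.1, -0.1]
width: 85.3
```

```bash
python3 - <<'E'
from h import *
np.set_printoptions(precision=4,suppress=True)
st();go([449,-282,3.5],-17.1)
E
```

```text
t 7.1 pos [ 451.2953 -283.8083   10.9961] rpy deg [179.9959  -2.9394 -16.723 ] F [-0.5917 -1.0703 -0.0981] w 85.30586385445325 q [ 0.1986  0.8719  0.4963  2.0476 -1.054   0.4465 -0.3402]
rows 1 per row m [-0.0031 -0.0011  0.0073] total mm [-3.1 -1.1  7.3]
roll total rad 0.0066 rows at .12 0.054826076879504554
```

Call:
send_rows:
  rows:
    - [1,-0.002,-0.001,0.006,0]
    - [1,0,0,0.005,0]
    - [1,0,0,0,0]

```text
clock: 7.35
eef_pos: [453.9, -284.9, 4.3]
tool_rot: [3.139, -0.06, -0.289]
force: [0.1, 0.5, -0.2]
width: 85.3
```

```bash
python3 - <<'E'
from h import *
np.set_printoptions(precision=4,suppress=True)
st();go([449,-282,3.5],-17.1)
E
```

```text
t 7.35 pos [ 453.8897 -284.8614    4.2534] rpy deg [179.8754  -3.4214 -16.5453] F [ 0.066   0.4756 -0.1921] w 85.34468702924086 q [ 0.2237  0.8746  0.4539  2.0483 -1.0593  0.4094 -0.3323]
rows 1 per row m [-0.0055 -0.0014  0.0004] total mm [-5.5 -1.4  0.4]
roll total rad 0.0097 rows at .12 0.08067714050347265
```

Call:
send_rows:
  rows:
    - [-1,0,0,0,0]
    - [-1,0,0,0,0]
    - [-1,0,0,0,0]
    - [-1,0,0,0,0]
    - [-1,0,0,0,0]
    - [-1,0,0,0,0]

```text
clock: 7.85
eef_pos: [455.6, -285.5, 6.4]
tool_rot: [3.139, -0.063, -0.287]
force: [0.1, 0.5, -2.9]
width: 54.6
```

```bash
python3 - <<'E'
from h import *
np.set_printoptions(precision=4,suppress=True)
st();p=shot('wrist','w3.png')
E
```

```text
t 7.85 pos [ 455.5892 -285.5183    6.4023] rpy deg [179.8636  -3.5838 -16.4379] F [ 0.0991  0.5125 -2.9382] w 54.58769745850381 q [ 0.2214  0.8717  0.4575  2.0459 -1.0561  0.4129 -0.3344]
```

View pics/w3.png

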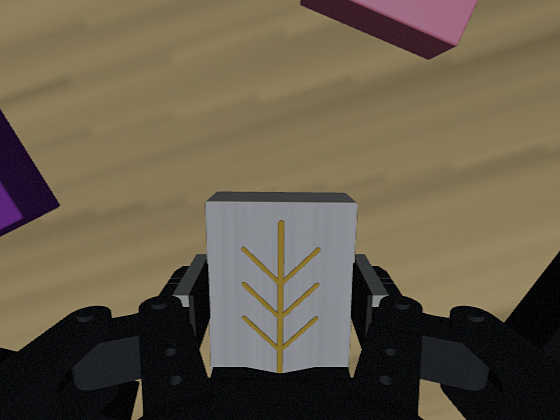

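Call:
send_rows:
  rows:
    - [-1,0,0,-0.02,0]
    - [-1,0,0,-0.03,0]
    - [-1,0,0,-0.03,0]
    - [-1,0,0,-0.03,0]
    - [-1,0,0,-0.03,0]
    - [-1,0,0,-0.03,0]
    - [-1,0,0,-0.03,0]
    - [-1,0,0,-0.03,0]

```text
clock: 8.57
eef_pos: [436.2, -276.7, 236.5]
tool_rot: [-3.138, -0.04, -0.29]
force: [0.3, -0.4, -2.7]
width: 54.8
```

```bash
python3 - <<'E'
from h import *
np.set_printoptions(precision=4,suppress=True)
st()
for n in('top','side'):
    p=shot(n,n+'1.png');c=cloud(p)
    np.savez(n+'1.npz',c=c,im=p['image'],K=p['K'],R=p['R'],t=p['t'])
p=shot('wrist','w4.png')
E
python3 - <<'E'
import numpy as np,cv2
np.set_printoptions(precision=2,suppress=True)
c=np.load('top1.npz')['c']; 
sub=c[170:222,240:290].reshape(-1,3)
# plate pts
P=sub[(sub[:,2]>85)&(sub[:,2]<145)]
print(len(P),P.min(0),P.max(0)); 
A=np.c_[P[:,:2],np.ones(len(P))]
for _ in range(6):
    co,*_r=np.linalg.lstsq(A,P[:,2],rcond=None); r=P[:,2]-A@co; k=abs(r)<2.0; 
    P=P[k];A=A[k]
g=co[:2];print('slope deg',np.degrees(np.arctan(np.hypot(*g))),'heading',np.degrees(np.arctan2(g[1],g[0])),len(P),r.std())
print(cv2.minAreaRect(P[:,:2].astype(np.float32)))
F=sub[(sub[:,2]>9)&(sub[:,2]<20)];print('foot',cv2.minAreaRect(F[:,:2].astype(np.float32)),np.median(F[:,2]))
h=np.arctan2(g[1],g[0]);print('plate mid z at foot center',co)
E
```

```text
t 8.57 pos [ 436.1926 -276.7457  236.4702] rpy deg [-179.8148   -2.2738  -16.5916] F [ 0.2955 -0.374  -2.6809] w 54.80091111762163 q [-0.0752  0.5627  0.9132  1.9284 -0.5968  0.9013 -0.722 ]
448 [586.87 -48.85  99.22] [681.76  -0.39 144.74]
slope deg 22.14629399165796 heading -11.667981956209797 169 1.0256108596210747
((638.5323486328125, -25.401391983032227), (35.700767517089844, 80.89141082763672), 80.39573669433594)
foot ((649.7587890625, -14.531875610351562), (140.71681213378906, 122.38951873779297), 1.7224780321121216) 15.05897207491173
plate mid z at foot center [   0.4    -0.08 -134.13]
```

View pics/w4.png

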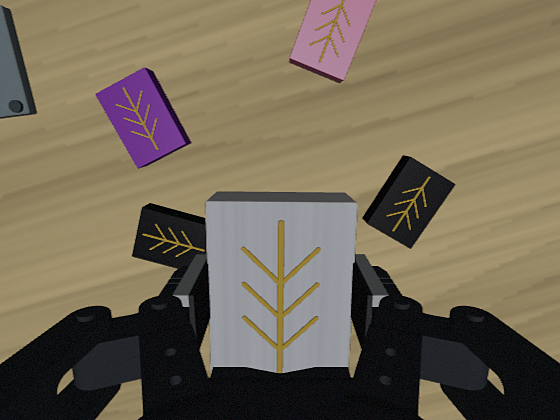

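```bash
python3 - <<'E'
from h import *
np.set_printoptions(precision=4,suppress=True)
go([490,-10,290],-10,step=30)
E
```

```text
rows 10 per row m [-0.0024 -0.0272 -0.0053] total mm [ -23.8 -271.8  -53.5]
roll total rad -0.1142 rows at .12 0.9517271625075033
```

Call:
send_rows:
  rows:
    - [-1,-0.0024,-0.0272,-0.0053,-0.02]
    - [-1,-0.0024,-0.0272,-0.0053,-0.02]
    - [-1,-0.0024,-0.0272,-0.0053,-0.02]
    - [-1,-0.0024,-0.0272,-0.0053,-0.02]
    - [-1,-0.0024,-0.0272,-0.0053,-0.02]
    - [-1,-0.0024,-0.0272,-0.0053,-0.01]
    - [-1,-0.0024,-0.0272,-0.0053,0]
    - [-1,-0.0024,-0.0272,-0.0053,0]
    - [-1,-0.0024,-0.0272,-0.0053,0]
    - [-1,-0.0024,-0.0272,-0.0053,0]
    - [-1,0,0,0,0]

```text
clock: 9.63
eef_pos: [460.4, 10.5, 272.4]
tool_rot: [3.137, -0.013, -0.178]
force: [-0.9, 0.1, -2.2]
width: 54.4
```

```bash
python3 - <<'E'
from h import *
np.set_printoptions(precision=4,suppress=True)
s=st()
p=shot('wrist','w5.png');q=wcloud(p,s);c=cloud(q)
np.savez('w5.npz',c=c,im=p['image'],K=p['K'],R=q['R'],t=q['t'])
for x in outline_of(p,'rest')[:2]: print(x['box'],x['score'])
E
```

```text
t 9.63 pos [460.4463  10.4703 272.3757] rpy deg [179.7101  -0.7412 -10.1724] F [-0.9218  0.1139 -2.2322] w 54.42966316749039 q [-0.8095  0.4693  1.0474  1.9948 -0.4973  0.9468 -1.2598]
[236.4, 0.0, 328.4, 49.5] 0.66
```

View pics/w5.png

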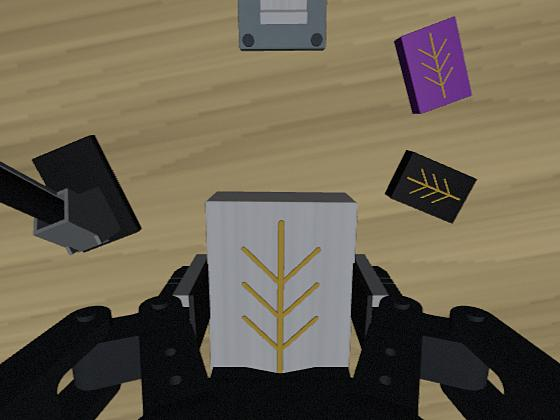

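Call:
send_rows:
  rows:
    - [-1,0.02,0,0,0]
    - [-1,0.02,0,0,0]
    - [-1,0.02,0,0,0]
    - [-1,0.02,0,0,0]
    - [-1,0,0,0,0]

```text
clock: 10.15
eef_pos: [536.1, -14.4, 267.3]
tool_rot: [3.131, -0.003, -0.189]
force: [1.2, 0.7, -1.6]
width: 54.7
```

```bash
python3 - <<'E'
from h import *
np.set_printoptions(precision=4,suppress=True)
s=st()
p=shot('wrist','w5.png');q=wcloud(p,s);c=cloud(q)
np.savez('w5.npz',c=c,im=p['image'],K=p['K'],R=q['R'],t=q['t'])
for x in outline_of(p,'rest')[:2]: print(x['box'],x['score'])
E
```

```text
t 10.15 pos [536.1083 -14.3961 267.2918] rpy deg [179.3828  -0.1783 -10.8386] F [ 1.1716  0.7197 -1.5949] w 54.72701264577375 q [-0.6398  0.5919  0.9752  1.8071 -0.5515  1.0422 -1.2148]
[220.9, 0.0, 313.9, 127.0] 0.78
[206.1, 192.1, 360.4, 371.6] 0.71
```

View pics/w5.png

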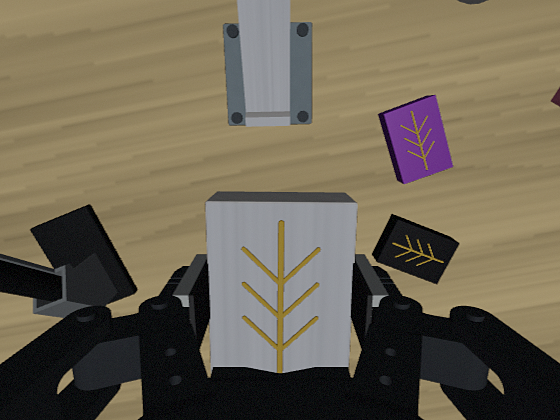

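```bash
cat > rest.py <<'E'
import numpy as np,cv2
np.set_printoptions(precision=2,suppress=True)
d=np.load('w5.npz');c=d['c'];im=d['im']
sub=c[0:130,215:320].reshape(-1,3)
z=sub[:,2];print(np.histogram(z,bins=np.arange(-10,160,10)))
F=sub[(z>9)&(z<19)];print('foot',cv2.minAreaRect(F[:,:2].astype(np.float32)),np.median(F[:,2]))
P=sub[(z>95)&(z<150)]
# strict plane
best=None;rng=np.random.default_rng(0)
for _ in range(500):
    i=rng.choice(len(P),3,replace=False)
    n=np.cross(P[i[1]]-P[i[0]],P[i[2]]-P[i[0]]);l=np.linalg.norm(n)
    if l<100: continue
    n/=l;k=abs((P-P[i[0]])@n)<1.0
    if best is None or k.sum()>best.sum(): best=k
Q=P[best];m=Q.mean(0);n=np.linalg.svd(Q-m)[2][2];n*=np.sign(n[2])
print('n',n,'slope',np.degrees(np.arccos(n[2])),'heading',np.degrees(np.arctan2(-n[1],-n[0])),best.sum(),len(P))
print('plate rect',cv2.minAreaRect(Q[:,:2].astype(np.float32)),'lowest z',P[:,2].min())
# edges
h=np.arctan2(-n[1],-n[0])
for hh in (h,np.radians(-10)):
  u=np.array([np.cos(hh),np.sin(hh)]);w=np.array([-u[1],u[0]])
  b=Q[:,:2]@w;a=Q[:,:2]@u;print('across',np.percentile(b,[1,50,99]),'along',np.percentile(a,[1,99]))
# z=120 line at centerline
L=P[~best];print('lip-ish',np.median(L,0),len(L))
print('m',m)
np.savez('plane.npz',m=m,n=n)
E
python3 rest.py
```

```text
(array([3296,  263, 4020,    0,    0,    0,    0,    0,    0,    0,    0,
       1537, 1579, 1713, 1178,    0]), array([-10,   0,  10,  20,  30,  40,  50,  60,  70,  80,  90, 100, 110,
       120, 130, 140, 150]))
foot ((638.3289794921875, -23.935070037841797), (90.20274353027344, 100.00678253173828), 80.3816146850586) 12.837225136330979
n [-0.41  0.06  0.91] slope 24.76765880546334 heading -8.905896310335399 4448 6007
plate rect ((638.3358764648438, -23.54602813720703), (35.45133590698242, 74.67320251464844), 80.48687744140625) lowest z 100.40972521118869
across [57.94 75.81 92.9 ] along [598.62 670.85]
across [ 69.99  87.98 105.06] along [596.94 669.27]
lip-ish [622.73 -22.83 111.77] 1559
m [641.39 -23.9  120.05]
```

```bash
python3 - <<'E'
from h import *
s=st()
p=shot('wrist');T=np.array(p['tool_from_camera'])
q=dict(p);q['R']=T[:3,:3].T;q['t']=-T[:3,:3].T@T[:3,3]
c=cloud(q)
k=np.zeros((420,560),bool);k[190:375,200:362]=1
P=c[k];z=P[:,2];print(np.histogram(z,bins=np.arange(-40,10,3)))
t=P[(z>-24)&(z<-6)&(abs(P[:,1])<27)]
print(len(t),t.min(0),t.max(0))
A=np.c_[t[:,:2],np.ones(len(t))];co,*_=np.linalg.lstsq(A,t[:,2],rcond=None);print(co)
im=p['image'];print(cv2.minAreaRect(t[:,:2].astype(np.float32)))
go([0,0,0])
E
```

```text
t 10.25 pos [532.38 -14.03 266.94] rpy deg [179.42   0.1  -10.92] F [-0.06 -0.08 -3.96] w 54.49037064001432 q [-0.64  0.59  0.98  1.81 -0.55  1.04 -1.22]
(array([    1,    77,   188,   235,   256,   238,  1012, 14340,  9205,
         290,   227,   213,   170,   163,   163,   135]), array([-40, -37, -34, -31, -28, -25, -22, -19, -16, -13, -10,  -7,  -4,
        -1,   2,   5,   8]))
24225 [-35.88 -27.   -23.99] [35.14 27.   -6.03]
[  0.07  -0.   -16.67]
((-0.37014007568359375, -0.001766204833984375), (71.01455688476562, 53.993099212646484), 0.0011541200801730156)
rows 15 per row m [-0.03  0.01  0.02] total mm [-524.2   84.9  269.1]
```

```bash
python3 - <<'E'
from h import *
p=shot('wrist');T=np.array(p['tool_from_camera'])
q=dict(p);q['R']=T[:3,:3].T;q['t']=-T[:3,:3].T@T[:3,3]
c=cloud(q)
for r in range(188,216,2): print(r,c[r,282],p['image'][r,300])
E
```

```text
188 [-21.17   1.51 268.86] [ 94 127 142]
190 [-23.41   1.51 268.25] [ 95 127 142]
192 [33.35 -0.02  7.01] [71 76 77]
194 [33.64 -0.05  2.07] [67 65 67]
196 [33.94 -0.07 -2.72] [66 65 68]
198 [34.33 -0.1  -7.66] [64 65 67]
200 [ 34.54  -0.12 -11.66] [65 62 65]
202 [ 34.19  -0.13 -13.27] [145 145 145]
204 [ 33.54  -0.13 -13.72] [159 153 151]
206 [ 33.12  -0.14 -14.97] [158 152 150]
208 [ 32.16  -0.13 -14.2 ] [157 152 148]
210 [ 31.32  -0.13 -13.94] [161 156 152]
212 [ 30.78  -0.13 -14.71] [158 152 150]
214 [ 29.98  -0.13 -14.58] [158 153 150]
```

```bash
python3 - <<'E'
from h import *
np.set_printoptions(precision=4,suppress=True)
st();go([639.3,-24.1,200],-9.6,step=20)
E
```

```text
t 10.35 pos [531.7546 -12.8515 267.4451] rpy deg [179.505    0.1004 -10.8566] F [-0.0291  0.1571 -2.3496] w 54.40695284015833 q [-0.6443  0.5876  0.9771  1.8142 -0.5498  1.044  -1.2157]
rows 7 per row m [ 0.0154 -0.0014  0.0096] total mm [107.9  -9.8  67.2]
roll total rad -0.0219 rows at .12 0.18276670289910882
```

Call:
send_rows:
  rows:
    - [-1,0.0154,-0.0014,0.0096,-0.022]
    - [-1,0.0154,-0.0014,0.0096,0]
    - [-1,0.0154,-0.0014,0.0096,0]
    - [-1,0.0154,-0.0014,0.0096,0]
    - [-1,0.0154,-0.0014,0.0096,0]
    - [-1,0.0154,-0.0014,0.0096,0]
    - [-1,0.0154,-0.0014,0.0096,0]
    - [-1,0,0,0,0]
    - [-1,0,0,0,0]

```text
clock: 11.1
eef_pos: [634.6, -21.2, 195.6]
tool_rot: [3.139, 0.01, -0.17]
force: [-1.1, 0.2, -1.3]
width: 54.4
```

```bash
python3 - <<'E'
from h import *
np.set_printoptions(precision=4,suppress=True)
st();go([639.3,-24.1,170],-9.6,step=20)
E
```

```text
t 11.1 pos [634.6102 -21.2416 195.6007] rpy deg [179.8643   0.5964  -9.7397] F [-1.0532  0.1501 -1.2664] w 54.371952822992924 q [-0.4735  0.7999  0.852   1.6034 -0.6631  1.0619 -1.1715]
rows 2 per row m [0.0027 0.001  0.0128] total mm [ 5.4  2.  25.6]
roll total rad -0.0024 rows at .12 0.020320580498359057
```

Call:
send_rows:
  rows:
    - [-1,0.003,0.001,0.012,0]
    - [-1,0.003,0.001,0.012,0]
    - [-1,0,0,0,0]
    - [-1,0,0,0,0]

```text
clock: 11.43
eef_pos: [637.5, -24.0, 170.2]
tool_rot: [3.14, 0.012, -0.171]
force: [-1.3, -0.1, -2.6]
width: 54.8
```

```bash
python3 - <<'E'
from h import *
np.set_printoptions(precision=4,suppress=True)
st();go([639.3,-24.1,150],-9.6,step=20)
p=shot('side','s2.png')
cv2.imwrite('pics/s2c.png',cv2.resize(p['image'][130:260,230:370],None,fx=5,fy=4.5,interpolation=2))
E
```

```text
t 11.43 pos [637.4935 -24.0287 170.1538] rpy deg [179.9213   0.6875  -9.788 ] F [-1.3114 -0.0629 -2.6001] w 54.77194158085627 q [-0.4555  0.8306  0.829   1.6161 -0.689   1.024  -1.1502]
rows 2 per row m [ 0.001  -0.0001  0.0101] total mm [ 2.  -0.3 20.1]
roll total rad -0.0033 rows at .12 0.027342349656617113
```

View pics/s2c.png

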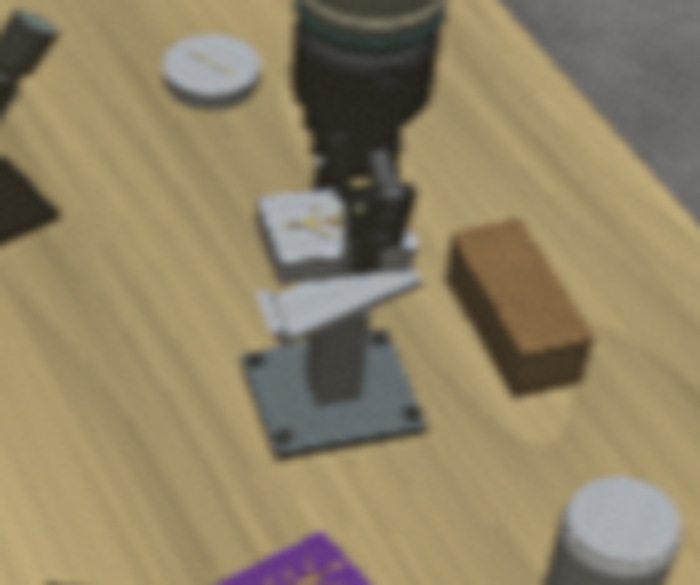

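Call:
send_rows:
  rows:
    - [-1,0.001,0,0.01,0]
    - [-1,0.001,0,0.008,0]
    - [-1,0,0,0.006,0]

```text
clock: 11.73
eef_pos: [640.0, -24.4, 146.4]
tool_rot: [3.141, 0.009, -0.171]
force: [0.2, -0.4, -3.6]
width: 54.2
```

Call:
send_rows:
  rows:
    - [-1,0,0,0.005,0]
    - [-1,0,0,0.005,0]

```text
clock: 11.9
eef_pos: [637.3, -24.3, 138.1]
tool_rot: [-3.14, 0.014, -0.171]
force: [-12.1, 3.5, 20.8]
width: 54.5
```

Call:
send_rows:
  rows:
    - [-1,0,0,0.005,0]
    - [-1,0,0,0.005,0]

```text
clock: 12.07
eef_pos: [634.7, -23.7, 132.1]
tool_rot: [-3.136, 0.018, -0.171]
force: [-9.5, 3.2, 18.1]
width: 54.7
```

```bash
python3 - <<'E'
from h import *
np.set_printoptions(precision=4,suppress=True)
st()
p=shot('side','s3.png')
cv2.imwrite('pics/s3c.png',cv2.resize(p['image'][130:260,230:370],None,fx=5,fy=4.5,interpolation=2))
p=shot('wrist','w6.png')
E
```

```text
t 12.07 pos [634.7371 -23.7449 132.0544] rpy deg [-179.6726    1.0336   -9.811 ] F [-9.4906  3.1942 18.0755] w 54.68302970867765 q [-0.4348  0.8701  0.7918  1.6479 -0.7317  0.9644 -1.1137]
```

View pics/s3c.png

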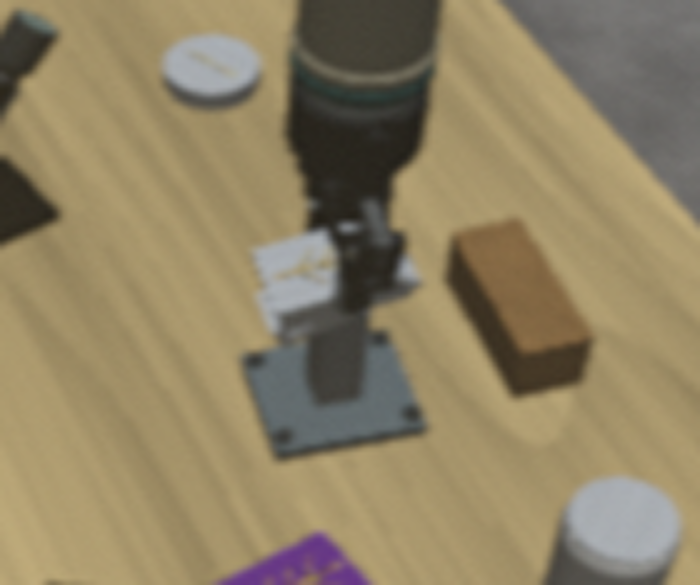

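View pics/w6.png

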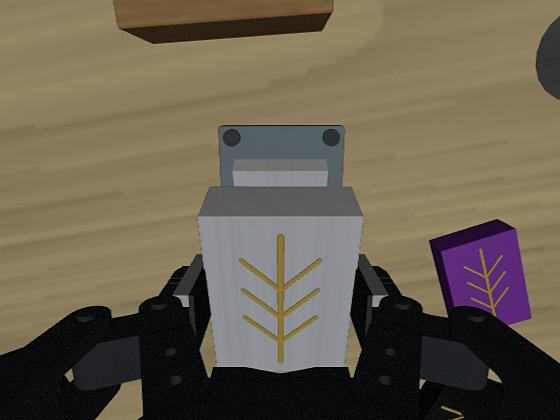

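```bash
cat > dm.py <<'E'
from h import *
def diepose(fn=None,rows=(222,362),cols=(212,350)):
    s=st();p=shot('wrist',fn);q=wcloud(p,s);c=cloud(q)
    np.savez('dm.npz',c=c,im=p['image'])
    P=c[rows[0]:rows[1],cols[0]:cols[1]].reshape(-1,3)
    m=np.median(P,0)
    for _ in range(8):
        n=np.linalg.svd(P-P.mean(0),full_matrices=False)[2][2];n*=np.sign(n[2]);r=(P-P.mean(0))@n;k=abs(r)<max(1.5,2*r.std());P=P[k]
    h=np.radians(-9.6);u=np.array([np.cos(h),np.sin(h),0]);w=np.array([-u[1],u[0],0])
    e=n.copy()
    print('n',n,'slope along',np.degrees(np.arctan2(-n@u,n[2])),'side tilt',np.degrees(np.arctan2(n@w,n[2])))
    O=np.array([638.3,-23.9,120.]);x=np.array([u[0]*np.cos(np.radians(25)),u[1]*np.cos(np.radians(25)),np.sin(np.radians(25))]);nz=np.cross(x,w)
    L=np.stack([(c-O)@x,(c-O)@w,(c-O)@nz],-1)
    Q=(P-O); print('face height over seat',np.median(Q@nz),'range x',np.percentile(Q@x,[0,1,99,100]),'y',np.percentile(Q@w,[0,1,99,100]))
    return s,p,q,c,L
if __name__=='__main__':
    s,p,q,c,L=diepose('w6.png')
    for r in range(180,240,4): print(r,L[r,282])
E
python3 dm.py
```

```text
t 12.17 pos [634.54 -23.73 131.7 ] rpy deg [-179.68    1.06   -9.82] F [-7.99  2.27 13.49] w 54.51366766194476 q [-0.43  0.87  0.79  1.65 -0.73  0.96 -1.11]
n [-0.22  0.03  0.97] slope along 12.946938785399531 side tilt -0.35016292665747134
face height over seat 28.74603483897195 range x [-29.55 -27.38  40.32  41.79] y [-27.81 -26.09  26.36  28.22]
180 [40.24 -0.57 -1.52]
184 [38.55 -0.56 -1.2 ]
188 [38.8  -0.56  1.63]
192 [39.5  -0.56  4.93]
196 [39.17 -0.56  6.88]
200 [40.35 -0.56 10.57]
204 [40.77 -0.56 13.28]
208 [41.74 -0.56 16.52]
212 [41.94 -0.56 18.8 ]
216 [42.89 -0.56 21.84]
220 [42.8  -0.56 23.67]
224 [40.22 -0.56 22.89]
228 [38.42 -0.55 22.97]
232 [36.92 -0.55 23.37]
236 [35.23 -0.55 23.62]
```

Call:
send_rows:
  rows:
    - [-1,0.003,0,0.005,0]
    - [-1,0.002,0,0.005,0]

```text
clock: 12.38
eef_pos: [634.0, -23.5, 127.9]
tool_rot: [-3.13, 0.028, -0.171]
force: [-17.3, 6.2, 48.2]
width: 54.5
```

```bash
python3 dm.py|head -4
```

```text
t 12.38 pos [634.05 -23.48 127.92] rpy deg [-179.34    1.62   -9.82] F [-17.3    6.16  48.18] w 54.53344488344221 q [-0.43  0.88  0.79  1.64 -0.74  0.97 -1.11]
n [-0.3   0.04  0.95] slope along 17.41411022684162 side tilt -0.5386024186109938
face height over seat 26.29666485258842 range x [-35.79 -33.3   40.93  42.  ] y [-27.78 -25.85  26.4   28.28]
180 [40.8  -0.47 -1.52]
```

Call:
send_rows:
  rows:
    - [-1,0.004,0,-0.001,0]
    - [-1,0.004,0,-0.001,0]

```text
clock: 12.6
eef_pos: [639.8, -24.6, 132.2]
tool_rot: [-3.127, 0.031, -0.172]
force: [-0.1, -1.0, -1.5]
width: 54.4
```

```bash
python3 dm.py|head -4
```

```text
t 12.6 pos [639.79 -24.55 132.21] rpy deg [-179.16    1.78   -9.87] F [-0.12 -1.04 -1.5 ] w 54.3873286541287 q [-0.42  0.88  0.79  1.62 -0.73  0.99 -1.12]
n [-0.28  0.03  0.96] slope along 16.119345251652188 side tilt -0.7120797959184879
face height over seat 27.44224243146925 range x [-27.73 -25.25  47.63  48.81] y [-27.89 -26.05  26.26  28.36]
180 [44.81 -0.59 -4.19]
```

Call:
send_rows:
  rows:
    - [-1,-0.001,0,0.005,0]
    - [-1,-0.001,0,0.006,0]
    - [-1,0,0,0.006,0]

```text
clock: 12.9
eef_pos: [639.3, -24.3, 125.6]
tool_rot: [-3.121, 0.027, -0.171]
force: [-21.0, 7.9, 65.5]
width: 54.4
```

```bash
python3 dm.py|head -4
```

```text
t 12.9 pos [639.26 -24.32 125.6 ] rpy deg [-178.84    1.56   -9.78] F [-21.     7.94  65.49] w 54.38025904103141 q [-0.42  0.88  0.78  1.63 -0.74  0.98 -1.11]
n [-0.41  0.06  0.91] slope along 24.770166262005702 side tilt -0.5117294442623755
face height over seat 22.887836446769903 range x [-35.51 -32.47  45.44  46.63] y [-27.61 -25.86  26.35  28.32]
180 [44.82 -0.49 -5.53]
```

Call:
send_rows:
  rows:
    - [-1,-0.003,0,0,0]
    - [-1,-0.004,0,0.0015,0]
    - [-1,-0.004,0,0.0015,0]

```text
clock: 13.2
eef_pos: [633.3, -23.4, 126.7]
tool_rot: [-3.121, 0.014, -0.17]
force: [8.0, 0.5, 5.9]
width: 54.5
```

```bash
python3 dm.py|head -4
```

```text
t 13.2 pos [633.25 -23.4  126.7 ] rpy deg [-178.8     0.79   -9.75] F [7.95 0.5  5.88] w 54.51735612048811 q [-0.42  0.87  0.78  1.66 -0.75  0.95 -1.09]
n [-0.41  0.06  0.91] slope along 24.720428424535633 side tilt -0.72118448523001
face height over seat 26.28287626937186 range x [-40.6  -37.83  40.24  41.49] y [-27.81 -26.03  26.21  28.18]
180 [40.46 -0.58 -0.66]
```

Call:
send_rows:
  rows:
    - [-1,0.0005,0,0.003,0]
    - [-1,0,0,0.002,0]
    - [-1,-0.001,0,0.001,0]

```text
clock: 13.5
eef_pos: [634.7, -23.6, 123.8]
tool_rot: [-3.12, 0.008, -0.169]
force: [2.5, 0.9, 6.6]
width: 54.4
```

```bash
python3 dm.py|head -4
```

```text
t 13.5 pos [634.7  -23.65 123.76] rpy deg [-178.75    0.49   -9.71] F [2.48 0.95 6.58] w 54.353497654077216 q [-0.42  0.87  0.77  1.67 -0.75  0.94 -1.09]
n [-0.42  0.06  0.91] slope along 24.89331967851872 side tilt -0.7927485637118444
face height over seat 23.04407663886023 range x [-40.07 -37.94  40.19  41.56] y [-27.88 -26.06  26.18  28.2 ]
180 [42.75 -0.62 -0.78]
```

Call:
send_rows:
  rows:
    - [-0.1,0,0,0,0]
    - [0.3,0,0,0,0]
    - [0.6,0,0,0,0]
    - [0.6,0,0,0,0]
    - [0.6,0,0,0,0]

```text
clock: 13.97
eef_pos: [632.9, -23.3, 120.3]
tool_rot: [-3.121, 0.013, -0.169]
force: [0.0, 0.3, 1.0]
width: 68.5
```

```bash
python3 dm.py|head -4
```

```text
t 13.97 pos [632.85 -23.31 120.29] rpy deg [-178.81    0.76   -9.69] F [0.05 0.34 1.  ] w 68.45332573520075 q [-0.42  0.87  0.77  1.67 -0.75  0.94 -1.09]
n [-0.41  0.07  0.91] slope along 24.816779333046455 side tilt 0.025873677837324433
face height over seat 22.82941287766274 range x [-40.39 -37.68  40.19  41.3 ] y [-27.56 -25.67  26.17  28.25]
180 [41.01 -0.61 -1.39]
```

View pics/w6.png

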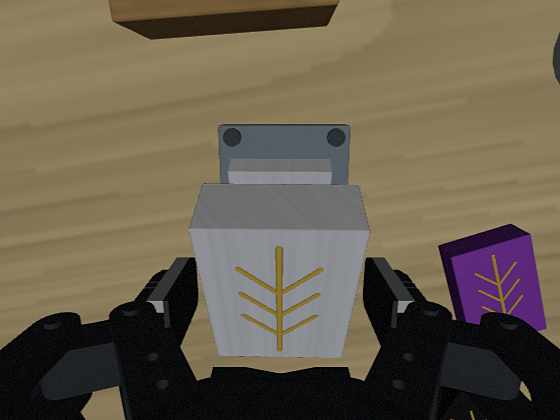

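Call:
send_rows:
  rows:
    - [0.6,0,0,-0.01,0]
    - [0.6,0,0,-0.02,0]
    - [1,0,0,-0.025,0]
    - [1,0,0,-0.025,0]
    - [1,0,0,-0.025,0]
    - [1,0,0,-0.025,0]
    - [1,0,0,0,0]

```text
clock: 14.6
eef_pos: [631.6, -26.8, 254.8]
tool_rot: [-3.124, 0.022, -0.171]
force: [1.9, -1.9, 0.5]
width: 85.4
```

```bash
python3 - <<'E'
from h import *
s=st()
for n in('top','side'):
    p=shot(n,n+'3.png');c=cloud(p)
    np.savez(n+'3.npz',c=c,im=p['image'],K=p['K'],R=p['R'],t=p['t'])
    for x in outline_of(p,'torch')[:2]: print(n,x['box'],x['score']); np.save(n+'_tm.npy',x['mask']) if x['score']>.5 else 0
p=shot('wrist','w7.png')
a=cv2.imread('pics/top3.png')[200:290,130:220];b=cv2.imread('pics/side3.png')[120:210,190:280]
cv2.imwrite('pics/tt.png',np.hstack([cv2.resize(i,(400,400),interpolation=2) for i in(a,b)]))
E
```

```text
t 14.6 pos [631.56 -26.85 254.75] rpy deg [-179.      1.28   -9.8 ] F [ 1.86 -1.88  0.55] w 85.43550967954361 q [-0.47  0.74  0.88  1.54 -0.61  1.18 -1.2 ]
top [155.7, 218.5, 171.7, 241.8] 0.59
side [217.8, 134.1, 240.1, 164.6] 0.71
```

View pics/tt.png

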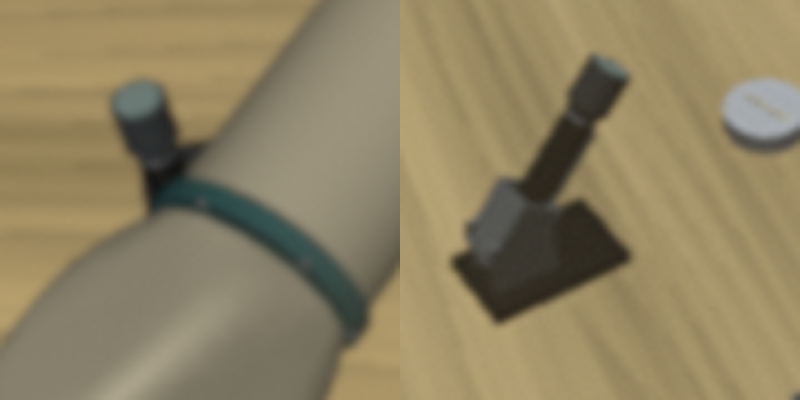

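View pics/w7.png

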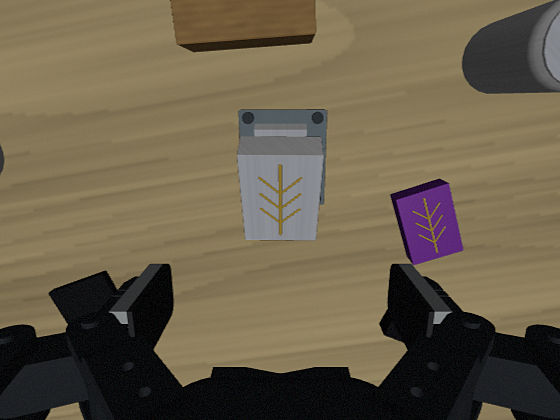

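Call:
send_rows:
  rows:
    - [1,0,0,-0.005,-0.12]
    - [1,0,0,-0.005,-0.12]
    - [1,0,0,-0.005,-0.12]
    - [1,0,0,-0.005,-0.12]
    - [1,0,0,0,-0.12]
    - [1,0,0,0,-0.12]
    - [1,0,0,0,-0.12]
    - [1,0,0,0,-0.12]
    - [1,0,0,0,-0.12]
    - [1,0,0,0,-0.12]
    - [1,0,0,0,-0.12]
    - [1,0,0,0,-0.12]

```text
clock: 15.85
eef_pos: [619.6, -21.6, 250.6]
tool_rot: [-3.075, -0.007, 1.326]
force: [0.5, 0.7, -0.2]
width: 85.4
```

Call:
send_rows:
  rows:
    - [1,0,0,0,-0.12]
    - [1,0,0,0,-0.12]
    - [1,0,0,0,-0.12]
    - [1,0,0,0,-0.12]
    - [1,0,0,0,-0.12]
    - [1,0,0,0,-0.12]
    - [1,0,0,0,-0.12]
    - [1,0,0,0,-0.12]
    - [1,0,0,0,-0.12]
    - [1,0,0,0,-0.12]
    - [1,0,0,0,-0.12]
    - [1,0,0,0,-0.12]

```text
clock: 16.85
eef_pos: [608.9, -19.2, 232.4]
tool_rot: [-3.135, -0.101, 2.826]
force: [-0.3, -0.7, 0.2]
width: 85.6
```

```bash
python3 - <<'E'
from h import *
s=st()
for n in('top','side'):
    p=shot(n,n+'4.png');c=cloud(p)
    np.savez(n+'3.npz',c=c,im=p['image'],K=p['K'],R=p['R'],t=p['t'])
    for x in outline_of(p,'torch')[:1]: print(n,x['box'],x['score']); np.save(n+'_tm.npy',x['mask']) 
    for x in outline_of(p,'holster')[:1]: print(n,x['box'],x['score']); np.save(n+'_hm.npy',x['mask']) 
E
```

```text
t 16.85 pos [608.89 -19.15 232.35] rpy deg [-179.62   -5.78  161.91] F [-0.33 -0.69  0.21] w 85.6294256276163 q [-0.03  0.62  0.06  1.54 -0.06  1.08  1.3 ]
top [153.7, 216.5, 176.1, 256.6] 0.94
top [326.5, 167.7, 353.8, 191.4] 0.65
side [217.1, 135.1, 239.1, 162.3] 0.72
side [201.0, 152.6, 240.1, 194.2] 0.76
```

View pics/top4.png

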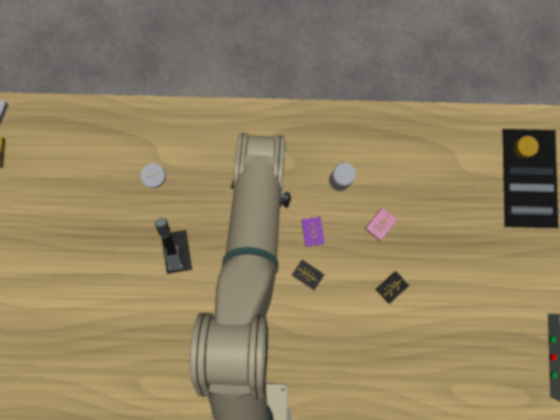

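```bash
cat > torch.py <<'E'
import numpy as np,cv2
from scipy.optimize import least_squares
np.set_printoptions(precision=2,suppress=True)
P=[]
for n in('top','side'):
    d=np.load(n+'3.npz');m=np.load(n+'_tm.npy');m=cv2.erode(m.astype(np.uint8),np.ones((2,2)))>0
    pts=d['c'][m];pts=pts[(pts[:,2]>40)&(pts[:,2]<200)&(np.hypot(pts[:,0]-510,pts[:,1]-235)<120)];print(n,len(pts),pts.mean(0))
    P.append((n,pts))
def model(p,pts):
    # p: point on axis at s=93 (x,y,z), heading, elev
    o=p[:3];h,e=p[3],p[4];a=np.array([np.cos(e)*np.cos(h),np.cos(e)*np.sin(h),np.sin(e)])
    v=pts-o;s=v@a;r=np.linalg.norm(v-np.outer(s,a),axis=1);return s+93,r,a
def sdf(p,pts):
    s,r,a=model(p,pts)
    # union of capped cylinders sdf
    def cyl(s0,s1,R):
        dx=np.maximum(s0-s,s-s1);dr=r-R
        return np.where((dx>0)&(dr>0),np.hypot(dx,dr),np.maximum(dx,dr))
    return np.minimum(cyl(0,135,13),cyl(135,170,17))
for name,S in [('top',P[0][1]),('side',P[1][1]),('both',np.vstack([q for _,q in P]))]:
    f=lambda p:np.r_[sdf(p,S),(np.degrees(p[4])-50)*0.5]
    r=least_squares(f,[505,233,95,np.radians(13),np.radians(50)],loss='soft_l1',f_scale=2.)
    s,rr,a=model(r.x,S)
    print(name,r.x[:3],np.degrees(r.x[3:]),'tail',r.x[:3]-93*a,'lens',r.x[:3]+77*a,'res',np.median(abs(sdf(r.x,S))),s.min(),s.max())
E
python3 torch.py
```

```text
top 339 [512.11 235.88 138.01]
side 259 [514.12 228.8  131.18]
top [498.5  237.2  107.12] [10.72 50.03] tail [439.8  226.09  35.85] lens [547.1  246.4  166.13] res 1.03524803475824 47.97054063179651 175.6810875739418
side [499.4  235.74 104.64] [11.08 50.14] tail [440.91 224.29  33.25] lens [547.83 245.22 163.75] res 1.1577742271538476 54.34128510812398 171.07999825086614
both [498.82 236.5  106.43] [10.71 49.96] tail [440.03 225.38  35.23] lens [547.5  245.71 165.38] res 1.236286512633174 48.36757346445721 176.07954086486313
```

```bash
python3 - <<'E'
from h import *
np.set_printoptions(precision=4,suppress=True)
go([534,243,260],191,step=28)
E
```

```text
rows 10 per row m [ 0.0157  0.0224 -0.0013] total mm [157.2 224.4 -12.7]
roll total rad -0.5167 rows at .12 4.305929484955842
```

Call:
send_rows:
  rows:
    - [1,0.0157,0.0224,-0.003,0]
    - [1,0.0157,0.0224,-0.003,0]
    - [1,0.0157,0.0224,-0.003,0]
    - [1,0.0157,0.0224,-0.003,0]
    - [1,0.0157,0.0224,-0.003,0]
    - [1,0.0157,0.0224,-0.003,0]
    - [1,0.0157,0.0224,-0.003,0]
    - [1,0.0157,0.0224,-0.003,0]
    - [1,0.0157,0.0224,-0.003,0]
    - [1,0.0157,0.0224,-0.003,0]
    - [1,0,0,0,0]

```text
clock: 18.07
eef_pos: [535.6, 252.8, 276.3]
tool_rot: [-3.129, -0.098, 2.788]
force: [-1.4, 0.9, -0.1]
width: 85.3
```

Call:
send_rows:
  rows:
    - [1,0,0,0,-0.065]
    - [1,0,0,0,-0.065]
    - [1,0,0,0,-0.065]
    - [1,0,0,0,-0.065]
    - [1,0,0,0,-0.065]
    - [1,0,0,0,-0.065]
    - [1,0,0,0,-0.065]
    - [1,0,0,0,-0.065]
    - [1,0,0,0,0]

```text
clock: 18.82
eef_pos: [533.3, 257.7, 276.1]
tool_rot: [3.103, -0.09, -2.953]
force: [-0.2, 0.1, 0.2]
width: 85.0
```

```bash
python3 - <<'E'
from h import *
np.set_printoptions(precision=4,suppress=True)
s=st();p=shot('wrist','w8.png');go([534,243,180],191,step=28)
E
```

```text
t 18.82 pos [533.3328 257.6807 276.1106] rpy deg [ 177.8061   -5.1685 -169.2178] F [-0.1688  0.1471  0.2372] w 85.01770431645092 q [-0.3953  0.5428 -0.1069  1.5509 -0.009   1.1253  1.2724]
rows 4 per row m [-0.0017 -0.0045  0.0238] total mm [ -6.6 -18.1  95.3]
roll total rad -0.0064 rows at .12 0.053263739591737455
```

View pics/w8.png

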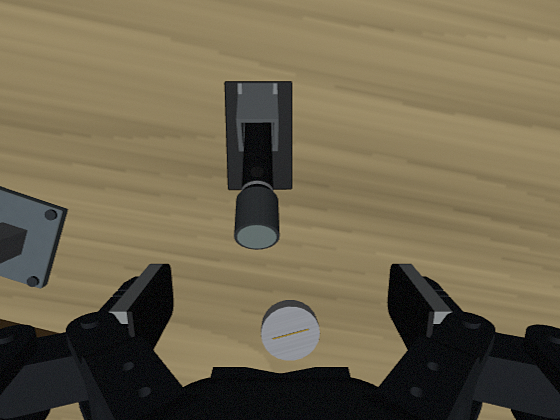

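```bash
python3 - <<'E'
from h import *
import torch as T
s=st();p=shot('wrist');q=wcloud(p,s);c=cloud(q)
for x in outline_of(p,'torch')[:1]:
    print(x['box'],x['score']);m=cv2.erode(x['mask'].astype(np.uint8),np.ones((3,3)))>0
    S=c[m];S=S[(S[:,2]>40)&(S[:,2]<200)]
    f=lambda p:np.r_[T.sdf(p,S),(np.degrees(p[4])-50)*.5]
    r=T.least_squares(f,[499,236.5,106,np.radians(11),np.radians(50)],loss='soft_l1',f_scale=2.)
    ss,rr,a=T.model(r.x,S);print(len(S),r.x[:3],np.degrees(r.x[3:]),'tail',r.x[:3]-93*a,'lens',r.x[:3]+77*a,'s152',r.x[:3]+59*a,np.median(abs(T.sdf(r.x,S))))
E
```

```text
top 339 [512.11 235.88 138.01]
side 259 [514.12 228.8  131.18]
top [498.5  237.2  107.12] [10.72 50.03] tail [439.8  226.09  35.85] lens [547.1  246.4  166.13] res 1.03524803475824 47.97054063179651 175.6810875739418
side [499.4  235.74 104.64] [11.08 50.14] tail [440.91 224.29  33.25] lens [547.83 245.22 163.75] res 1.1577742271538476 54.34128510812398 171.07999825086614
both [498.82 236.5  106.43] [10.71 49.96] tail [440.03 225.38  35.23] lens [547.5  245.71 165.38] res 1.236286512633174 48.36757346445721 176.07954086486313
t 18.87 pos [533.35 257.62 276.1 ] rpy deg [ 177.82   -5.18 -169.37] F [ 0.29  0.14 -0.3 ] w 84.84957839672263 q [-0.4   0.54 -0.11  1.55 -0.01  1.13  1.27]
[236.3, 123.5, 281.5, 250.1] 0.94
4178 [500.89 238.93 105.11] [10.87 49.92] tail [442.08 227.64  33.95] lens [549.58 248.28 164.02] s152 [538.2  246.09 150.25] 0.2840427435810815
```

```bash
python3 - <<'E'
from h import *
np.set_printoptions(precision=4,suppress=True)
s=st();tz=rotm(s['tool_rot'])[:,2];t=np.array([538.2,246.1,150.3])+18.7*tz;print(tz,t)
go(t-60*tz,190.9,step=20);go(t,190.9,step=20)
E
```

```text
t 18.97 pos [533.3623 257.6534 276.1207] rpy deg [ 177.8273   -5.1727 -169.3808] F [-0.5092 -0.5625 -0.3717] w 85.47872129292894 q [-0.396   0.5428 -0.1059  1.5509 -0.0094  1.1253  1.27  ]
[-0.0955  0.0207 -0.9952] [536.4134 246.4863 131.6895]
rows 5 per row m [-0.0028 -0.0034  0.0166] total mm [-14.  -17.   83.2]
roll total rad -0.0049 rows at .12 0.04083924803113846
rows 8 per row m [-0.0017 -0.0021  0.0179] total mm [-14.  -17.  143.2]
roll total rad -0.0049 rows at .12 0.04083924803113846
```

Call:
send_rows:
  rows:
    - [1,-0.0035,-0.0042,0.016,0]
    - [1,-0.0035,-0.0042,0.016,0]
    - [1,-0.0035,-0.0042,0.016,0]
    - [1,-0.0035,-0.0042,0.016,0]
    - [1,0,0,0.008,0]
    - [1,0,0,0,0]

```text
clock: 19.47
eef_pos: [544.8, 245.9, 201.5]
tool_rot: [3.104, -0.086, -2.967]
force: [-0.9, -0.4, -0.4]
width: 85.6
```

```bash
sed -i 's/^for name,S in .*/for name,S in []:/; s/;print(n,len(pts),pts.mean(0))//' torch.py; python3 - <<'E'
from h import *
np.set_printoptions(precision=4,suppress=True)
s=st();p=shot('wrist','w9.png');tz=rotm(s['tool_rot'])[:,2];t=np.array([538.2,246.1,150.3])+18.7*tz;print(tz,t)
go(t,190.9,step=20)
E
```

```text
t 19.47 pos [544.815  245.881  201.4502] rpy deg [ 177.8557   -4.9216 -169.9805] F [-0.8523 -0.4339 -0.4405] w 85.58706216262996 q [-0.3756  0.6243 -0.0999  1.6262 -0.002   0.9655  1.2864]
[-0.0909  0.0219 -0.9956] [536.4995 246.5101 131.682 ]
rows 4 per row m [ 0.0006 -0.0001  0.0177] total mm [ 2.4 -0.6 71. ]
roll total rad -0.0153 rows at .12 0.12713035743688222
```

View pics/w9.png

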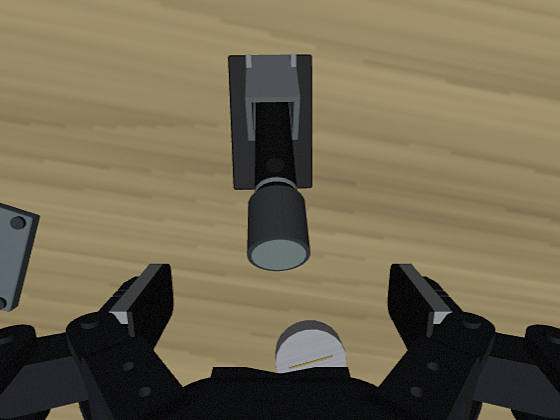

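Aligned: head between the open fingers (at (278,225)). Descend.

Call:
send_rows:
  rows:
    - [1,0.0005,0,0.017,-0.01]
    - [1,0.0005,0,0.017,-0.005]
    - [1,0.0005,0,0.017,0]
    - [1,0.0005,0,0.017,0]
    - [1,0,0,0.003,0]
    - [1,0,0,0,0]

```text
clock: 20.02
eef_pos: [540.9, 251.5, 136.5]
tool_rot: [3.099, -0.072, -2.953]
force: [0.8, 0.7, -0.4]
width: 85.4
```

```bash
python3 - <<'E'
from h import *
np.set_printoptions(precision=4,suppress=True)
s=st();p=shot('wrist','w10.png');tz=rotm(s['tool_rot'])[:,2];t=np.array([538.2,246.1,150.3])+18.7*tz;print(tz,t)
go(t,190.9,step=20)
E
```

```text
t 20.02 pos [540.9368 251.5391 136.4639] rpy deg [ 177.5735   -4.1127 -169.1817] F [ 0.7608  0.677  -0.3682] w 85.38171141408827 q [-0.3846  0.6954 -0.1025  1.6996  0.0073  0.8066  1.2876]
[-0.0783  0.0281 -0.9965] [536.7353 246.6262 131.6649]
rows 1 per row m [ 0.0047 -0.0044  0.0053] total mm [ 4.7 -4.4  5.3]
roll total rad -0.0013 rows at .12 0.010983058101269032
```

View pics/w10.png

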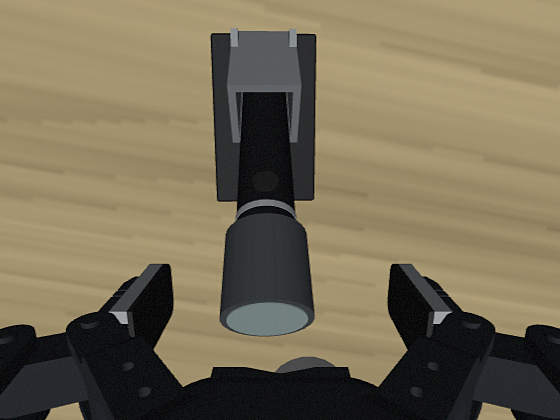

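Call:
send_rows:
  rows:
    - [1,0.004,-0.004,0.004,0]
    - [1,0.001,-0.001,0.002,0]
    - [1,0,0,0,0]

```text
clock: 20.32
eef_pos: [538.3, 246.6, 133.9]
tool_rot: [3.098, -0.066, -2.953]
force: [-0.2, -1.5, 0.6]
width: 85.7
```

```bash
python3 - <<'E'
from h import *
np.set_printoptions(precision=4,suppress=True)
s=st();tz=rotm(s['tool_rot'])[:,2];t=np.array([538.2,246.1,150.3])+18.7*tz
go(t,190.9,step=20)
E
```

```text
t 20.32 pos [538.2829 246.6046 133.8643] rpy deg [ 177.492    -3.7797 -169.1867] F [-0.2161 -1.5009  0.5822] w 85.65098837935744 q [-0.3783  0.6909 -0.1032  1.7201  0.0083  0.7851  1.2924]
rows 1 per row m [0.0013 0.0002 0.0023] total mm [1.3 0.2 2.3]
roll total rad -0.0015 rows at .12 0.012615966460933404
```

Call:
send_rows:
  rows:
    - [-1,0,0,0,0]
    - [-1,0,0,0,0]
    - [-1,0,0,0,0]
    - [-1,0,0,0,0]
    - [-1,0,0,0,0]
    - [-1,0,0,0,0]
    - [-1,0,0,0,0]

```text
clock: 20.9
eef_pos: [539.6, 246.3, 136.1]
tool_rot: [3.098, -0.063, -2.954]
force: [0.7, -0.6, -0.3]
width: 32.7
```

```bash
python3 - <<'E'
from h import *
np.set_printoptions(precision=4,suppress=True)
s=st();p=shot('wrist','w11.png')
h=np.radians(10.9);a=np.array([np.cos(np.radians(50))*np.cos(h),np.cos(np.radians(50))*np.sin(h),np.sin(np.radians(50))])
print('tool dir of torch axis',rotm(s['tool_rot']).T@a)
E
```

```text
t 20.9 pos [539.6432 246.3481 136.1098] rpy deg [ 177.4764   -3.5869 -169.2364] F [ 0.6582 -0.6035 -0.3403] w 32.67725184184526 q [-0.3776  0.6878 -0.1027  1.7186  0.0084  0.7864  1.2926]
tool dir of torch axis [-0.5936  0.037  -0.8039]
```

View pics/w11.png

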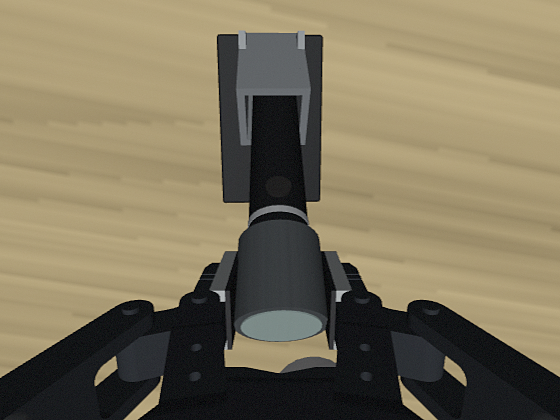

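Call:
send_rows:
  rows:
    - [-1,-0.006,0.0004,-0.008,0]
    - [-1,-0.0071,0.0004,-0.0096,0]
    - [-1,-0.0071,0.0004,-0.0096,0]

```text
clock: 21.2
eef_pos: [557.8, 249.7, 159.6]
tool_rot: [3.099, -0.071, -2.953]
force: [-0.7, 0.4, -2.0]
width: 32.7
```

```bash
python3 - <<'E'
from h import *
np.set_printoptions(precision=4,suppress=True)
s=st();d=np.array(s['eef_pos'])-[539.64,246.35,136.11];h=np.radians(10.9);a=np.array([np.cos(np.radians(50))*np.cos(h),np.cos(np.radians(50))*np.sin(h),np.sin(np.radians(50))])
print('along',d@a,'off',d-(d@a)*a);print(rotm(s['tool_rot']).T@a)
E
```

```text
t 21.2 pos [557.8077 249.6522 159.5766] rpy deg [ 177.5613   -4.0668 -169.1764] F [-0.6795  0.3753 -1.991 ] w 32.66184135426929 q [-0.3714  0.6844 -0.1025  1.6394  0.0067  0.8778  1.301 ]
along 29.845105181369284 off [-0.6703 -0.3255  0.6039]
[-0.5868  0.0353 -0.8089]
```

Excellent tracking; continue.

Call:
send_rows:
  rows:
    - [-1,-0.0073,0.0004,-0.0095,0]
    - [-1,-0.0073,0.0004,-0.0095,0]
    - [-1,-0.0073,0.0004,-0.0095,0]
    - [-1,-0.008,0.0004,-0.0105,0]
    - [-1,-0.008,0.0004,-0.0105,0]
    - [-1,0,0,0,0]

```text
clock: 21.7
eef_pos: [600.3, 257.7, 206.6]
tool_rot: [3.099, -0.073, -2.953]
force: [0.1, 0.9, -0.7]
width: 32.8
```

```bash
cat > tm.py <<'E'
from h import *
import torch as T
def fit(n,x0,fn=None,save=None,era=2):
    s=read_state();p=shot(n,fn);q=wcloud(p,s) if n=='wrist' else p;c=cloud(q)
    o=outline_of(p,'torch')
    if not o: print(n,'no torch');return
    c0=np.array(x0[:3])
    for x in o[:2]:
        m=cv2.erode(x['mask'].astype(np.uint8),np.ones((era,era)))>0
        S=c[m];S=S[np.linalg.norm(S-c0,axis=1)<130]
        if len(S)<30: print(n,x['box'],x['score'],'few',len(S));continue
        f=lambda p:T.sdf(p,S)
        r=T.least_squares(f,x0,loss='soft_l1',f_scale=2.)
        ss,rr,a=T.model(r.x,S)
        print(n,x['box'],round(x['score'],2),len(S),'com',r.x[:3],'head/elev',np.degrees(r.x[3:]),'lens',r.x[:3]+77*a,'tail',r.x[:3]-93*a,'s',ss.min(),ss.max(),'res',np.median(abs(f(r.x))))
        return r.x
E
python3 - <<'E'
from tm import *
np.set_printoptions(precision=4,suppress=True)
s=st();d=np.array(s['eef_pos'])-[539.64,246.35,136.11];h=np.radians(10.9);a=np.array([np.cos(np.radians(50))*np.cos(h),np.cos(np.radians(50))*np.sin(h),np.sin(np.radians(50))])
print('along',d@a,'off',d-(d@a)*a);print(rotm(s['tool_rot']).T@a)
x0=np.r_[np.array([500.9,238.9,105.1])+d,h,np.radians(50)]
np.set_printoptions(precision=1,suppress=True)
for n in('side','top'): fit(n,x0,n+'5.png')
a=cv2.imread('pics/side5.png')[90:210,190:310]
cv2.imwrite('pics/tt5.png',cv2.resize(a,(600,600),interpolation=2))
E
```

```text
t 21.7 pos [600.2505 257.7471 206.6489] rpy deg [ 177.5698   -4.1791 -169.186 ] F [ 0.1275  0.9305 -0.7491] w 32.79954272000965 q [-0.3617  0.6925 -0.0992  1.4644  0.0047  1.0473  1.3155]
along 93.67802250339099 off [ 1.4818  0.0107 -1.2226]
[-0.5853  0.0353 -0.8101]
side [225.2, 111.4, 250.1, 154.6] 0.84 281 com [559.  247.8 175.5] head/elev [ 9.7 49.2] lens [608.6 256.3 233.8] tail [499.1 237.6 105.1] s 4.236274708234234 167.48034754964192 res 1.3250601978204024
top [153.5, 204.2, 173.0, 243.4] 0.72 271 com [551.5 248.3 170.8] head/elev [11.  49.5] lens [600.6 257.9 229.4] tail [492.2 236.8 100.1] s -21.431205754424056 166.05275382299584 res 1.279998463926745
```

View pics/tt5.png

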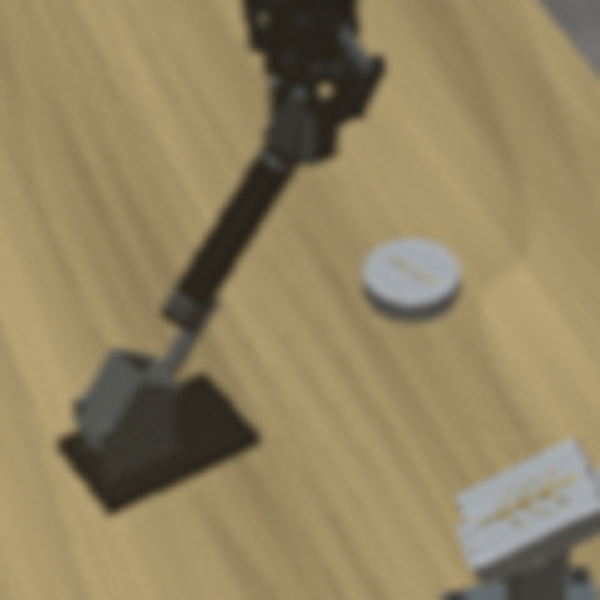

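Call:
send_rows:
  rows:
    - [-1,-0.004,0,0.01,0]
    - [-1,-0.004,0,0.01,0]
    - [-1,-0.004,0,0.01,0]

```text
clock: 22.15
eef_pos: [604.2, 260.1, 173.0]
tool_rot: [3.1, -0.081, -2.951]
force: [-1.0, -0.0, 6.0]
width: 32.2
```

```bash
cat > lv.py <<'E'
from tm import *
import sys
k=sys.argv[1]
s=st();h=np.radians(10.9);el=np.radians(float(sys.argv[2]))
tz=rotm(s['tool_rot'])[:,2]
g=np.array(s['eef_pos'])-18.7*tz;a=np.array([np.cos(el)*np.cos(h),np.cos(el)*np.sin(h),np.sin(el)])
x0=np.r_[g-59*a,h,el]
fit('side',x0,'sd%s.png'%k)
fit('wrist',x0,'wl%s.png'%k)
a=cv2.imread('pics/sd%s.png'%k)[90:210,190:310];b=cv2.imread('pics/wl%s.png'%k)
cv2.imwrite('pics/lv%s.png'%k,np.hstack([cv2.resize(a,(390,390),interpolation=2),cv2.resize(b,(400,390))]))
E
python3 lv.py 1 40
```

```text
t 22.15 pos [604.2  260.12 172.98] rpy deg [ 177.61   -4.65 -169.08] F [-1.04 -0.04  5.97] w 32.24428682379857 q [-0.36  0.74 -0.1   1.47  0.01  1.    1.32]
side [220.0, 115.0, 252.2, 158.4] 0.56 366 com [555.08 249.84 154.41] head/elev [ 9.28 36.58] lens [616.1  259.81 200.3 ] tail [481.38 237.8   98.99] s -0.5016223908845205 162.36200607380206 res 1.3621399835455907
wrist [234.0, 1.8, 327.1, 333.4] 0.69 21023 com [552.83 251.9  151.15] head/elev [ 9.07 35.94] lens [614.39 261.72 196.35] tail [478.48 240.03  96.56] s -0.21671112739528553 170.38709148556057 res 0.2779194621794332
```

View pics/lv1.png

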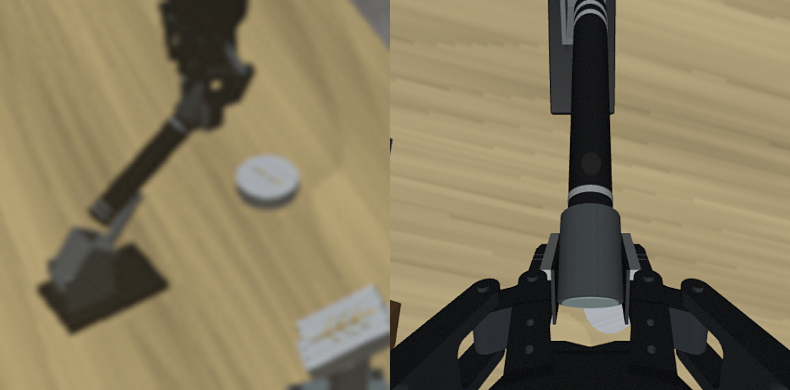

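Call:
send_rows:
  rows:
    - [-1,-0.005,0,0.01,0]
    - [-1,-0.005,0,0.01,0]
    - [-1,-0.005,0,0.01,0]
    - [-1,-0.004,0,0.008,0]

```text
clock: 22.68
eef_pos: [623.5, 265.6, 135.0]
tool_rot: [3.099, -0.073, -2.951]
force: [-0.9, -0.5, 2.5]
width: 32.3
```

```bash
python3 lv.py 2 15
```

```text
t 22.68 pos [623.52 265.63 134.98] rpy deg [ 177.57   -4.2  -169.09] F [-0.93 -0.52  2.49] w 32.347230532578685 q [-0.36  0.8  -0.1   1.45  0.01  0.95  1.32]
side [217.8, 125.0, 256.0, 156.3] 0.83 307 com [559.   251.77 136.96] head/elev [10.37 14.68] lens [632.27 265.18 156.47] tail [470.51 235.57 113.39] s 2.930754105412049 161.1098537950317 res 1.3579146785696938
wrist [234.8, 1.7, 327.4, 340.0] 0.56 24547 com [560.69 254.32 137.15] head/elev [10.14 14.28] lens [634.15 267.46 156.15] tail [471.98 238.45 114.21] s 47.5231079374089 170.812087566839 res 0.3212994219663834
```

View pics/lv2.png

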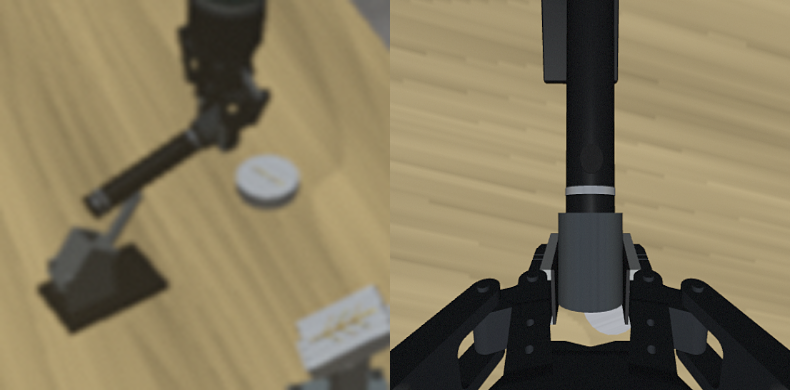

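Call:
send_rows:
  rows:
    - [-1,-0.003,0,0.009,0]
    - [-1,-0.003,0,0.008,0]
    - [-1,-0.002,0,0.006,0]

```text
clock: 23.13
eef_pos: [629.4, 268.0, 112.9]
tool_rot: [3.099, -0.072, -2.951]
force: [-0.6, -0.2, 2.1]
width: 32.6
```

```bash
python3 lv.py 3 5
```

```text
t 23.13 pos [629.44 268.03 112.87] rpy deg [ 177.55   -4.13 -169.06] F [-0.57 -0.19  2.08] w 32.56721563861492 q [-0.36  0.84 -0.1   1.44  0.02  0.92  1.32]
side [216.0, 127.9, 260.3, 151.8] 0.89 348 com [563.81 252.86 129.01] head/elev [10.6   2.84] lens [639.4  267.01 132.83] tail [472.51 235.77 124.39] s -0.4932805398904776 161.08324052083066 res 1.3342528545523376
wrist [232.3, 1.1, 325.6, 345.2] 0.62 26794 com [565.   255.93 129.29] head/elev [10.63  2.5 ] lens [640.6  270.12 132.66] tail [473.68 238.8  125.23] s 58.35267707024462 170.53036146926365 res 0.31962817587248615
```

Call:
send_rows:
  rows:
    - [-1,-0.001,0,0.005,0]
    - [-1,0,0,0.001,0]

```text
clock: 23.5
eef_pos: [630.1, 268.6, 107.4]
tool_rot: [3.098, -0.071, -2.951]
force: [-0.8, -0.3, 3.5]
width: 32.3
```

```bash
python3 lv.py 4 1
```

```text
t 23.5 pos [630.14 268.63 107.44] rpy deg [ 177.53   -4.08 -169.05] F [-0.78 -0.25  3.52] w 32.32428538791998 q [-0.36  0.85 -0.09  1.44  0.02  0.92  1.32]
side [219.1, 131.7, 257.5, 154.2] 0.7 317 com [552.63 251.58 127.13] head/elev [11.18  0.36] lens [628.17 266.51 127.62] tail [461.4  233.55 126.54] s 10.248905076217909 167.327148067101 res 1.4146583393279624
wrist [233.5, 0.0, 329.5, 344.4] 0.64 27534 com [565.83 256.44 127.76] head/elev [10.75  0.29] lens [641.47 270.8  128.16] tail [474.46 239.09 127.28] s 60.20013122556196 170.73289100402718 res 0.3196938739113362
```

Call:
send_rows:
  rows:
    - [-1,0,0,-0.01,0]
    - [-1,0,0,-0.02,0]
    - [-1,0,0,-0.02,0]
    - [-1,0,0,-0.02,0]
    - [-1,0,0,-0.02,0]
    - [-1,0,0,0,0]

```text
clock: 24.2
eef_pos: [637.5, 264.7, 199.8]
tool_rot: [3.101, -0.072, -2.95]
force: [2.0, 0.0, -0.8]
width: 32.7
```

```bash
cat > aim.py <<'E'
from tm import *
import sys
def aim(k,h0,el0,off=0):
    s=st();R=rotm(s['tool_rot']);el=np.radians(el0);h=np.radians(h0)
    g=np.array(s['eef_pos'])-18.7*R[:,2];a=np.array([np.cos(el)*np.cos(h),np.cos(el)*np.sin(h),np.sin(el)])
    x=fit('wrist',np.r_[g-59*a,h,el],'wl%s.png'%k)
    h,el=x[3:];a=np.array([np.cos(el)*np.cos(h),np.cos(el)*np.sin(h),np.sin(el)]);lens=x[:3]+77*a
    F=np.array([628.3,-22.2,141.75]);v=F-lens;print('dist',np.linalg.norm(v),'miss of axis',v-(v@a)*a,'aim err deg',np.degrees(np.arccos(v@a/np.linalg.norm(v))))
    # target tcp: rotate lens offset by heading change, want lens at F-100u
    hd=np.radians(-9.6);dy=hd-h;Rz=np.array([[np.cos(dy),-np.sin(dy),0],[np.sin(dy),np.cos(dy),0],[0,0,1]])
    L=F-100*np.array([np.cos(hd),np.sin(hd),0]);
    tcp=L+Rz@(np.array(s['eef_pos'])-lens);yaw=np.degrees(s['tool_rot'][2])+np.degrees(dy)
    print('target tcp',tcp,'yaw',yaw)
    np.set_printoptions(precision=4,suppress=True)
    go(tcp+[0,0,off],yaw,step=25)
if __name__=='__main__': aim(sys.argv[1],float(sys.argv[2]),float(sys.argv[3]),float(sys.argv[4]))
E
python3 aim.py 5 10.7 0 80
```

```text
t 24.2 pos [637.47 264.72 199.77] rpy deg [ 177.66   -4.15 -169.02] F [ 2.    0.02 -0.78] w 32.685031534209735 q [-0.36  0.76 -0.1   1.35  0.01  1.1   1.33]
wrist [231.8, 0.2, 329.0, 344.4] 0.94 26794 com [573.21 252.68 216.62] head/elev [10.67  2.87] lens [648.78 266.92 220.48] tail [481.93 235.48 211.95] s 58.44541682270966 170.7560048159877 res 0.31942946662376936
dist 300.34892563654415 miss of axis [  55.61 -274.78  -74.84] aim err deg 104.9599821523543
target tcp [518.32  -3.66 121.04] yaw -189.29403111331013
rows 12 per row m [ 0.0138 -0.0201 -0.0001] total mm [ 165.6 -240.6   -1.7]
roll total rad 0.3542 rows at .12 2.9515769560488634
```

Call:
send_rows:
  rows:
    - [-1,0,0,0,0]
    - [-1,0,0,0,0]
    - [-1,0,0,0,0]
    - [-1,0,0,0,0]
    - [-1,0,0,0,0]
    - [-1,0,0,0,0]

```text
clock: 24.8
eef_pos: [631.1, 262.6, 188.6]
tool_rot: [3.105, -0.09, -2.949]
force: [0.3, -0.5, -2.2]
width: 32.5
```

```bash
python3 aim.py 6 10.7 0 80|sed -n 1,2p
```

```text
t 24.8 pos [631.14 262.61 188.63] rpy deg [ 177.88   -5.16 -168.96] F [ 0.32 -0.45 -2.19] w 32.52642324531282 q [-0.36  0.77 -0.1   1.36  0.01  1.09  1.33]
wrist [232.0, 0.9, 328.7, 344.0] 0.8 26865 com [567.24 250.61 206.63] head/elev [10.77  1.86] lens [642.84 264.99 209.14] tail [475.92 233.24 203.61] s 58.28131846322452 171.23480201824083 res 0.32294638529304365
```

Call:
send_rows:
  rows:
    - [-1,0.0138,-0.0201,-0.003,0]
    - [-1,0.0138,-0.0201,-0.003,0]
    - [-1,0.0138,-0.0201,-0.003,0]
    - [-1,0.0138,-0.0201,-0.003,0]
    - [-1,0.0138,-0.0201,-0.003,0]
    - [-1,0.0138,-0.0201,-0.003,0]
    - [-1,0.0138,-0.0201,-0.003,0]
    - [-1,0.0138,-0.0201,-0.003,0]
    - [-1,0.0138,-0.0201,-0.003,0]
    - [-1,0.0138,-0.0201,-0.003,0]

```text
clock: 25.73
eef_pos: [535.0, 38.2, 223.3]
tool_rot: [3.098, -0.084, -2.937]
force: [0.5, 0.1, -2.3]
width: 32.3
```

```bash
python3 aim.py 7 10.7 0 60
```

```text
t 25.73 pos [535.02  38.18 223.28] rpy deg [ 177.5    -4.79 -168.28] F [ 0.52  0.1  -2.34] w 32.3488761230611 q [-0.03  0.52 -0.1   1.76  0.02  0.95  1.64]
wrist [233.6, 1.7, 328.2, 345.7] 0.74 26959 com [471.14  25.33 240.95] head/elev [11.36  2.22] lens [546.57  40.49 243.92] tail [380.03   7.01 237.35] s 58.96450195238106 170.47622617600928 res 0.3228452505566448
dist 145.0818798979836 miss of axis [  19.25  -75.24 -104.64] aim err deg 63.92291297826307
target tcp [518.09  -3.54 121.11] yaw -189.24435249397013
rows 3 per row m [ 0.0065 -0.0117  0.0143] total mm [ 19.5 -35.   43. ]
roll total rad 0.3588 rows at .12 2.990385063162702
```

Now rotate by about 0.36 rad while shifting slightly.

Call:
send_rows:
  rows:
    - [-1,0.003,-0.004,0,0.05]
    - [-1,0.003,-0.004,0,0.05]
    - [-1,0.003,-0.004,0,0.05]
    - [-1,0.003,-0.004,0,0.05]
    - [-1,0.002,-0.004,0,0.05]
    - [-1,0.002,-0.004,0,0.05]
    - [-1,0,-0.004,0,0.05]

```text
clock: 26.42
eef_pos: [521.6, 5.8, 226.7]
tool_rot: [3.13, -0.087, 2.972]
force: [-0.5, -0.8, -2.4]
width: 32.3
```

```bash
python3 aim.py 8 -8 0 30
```

```text
t 26.42 pos [521.64   5.84 226.67] rpy deg [179.32  -5.01 170.29] F [-0.46 -0.76 -2.43] w 32.26342276344936 q [-0.05  0.49  0.    1.8  -0.04  0.93  1.38]
wrist [233.1, 0.0, 326.6, 344.8] 0.9 26852 com [457.34  17.75 244.58] head/elev [-9.82  2.01] lens [533.17   4.63 247.28] tail [365.76  33.59 241.32] s 58.775892562069245 170.62149317114654 res 0.32195772222217034
dist 144.59286830348418 miss of axis [   2.02  -10.72 -108.85] aim err deg 49.16253950426006
target tcp [518.17  -4.35 121.14] yaw 170.50342835295362
rows 4 per row m [-0.0011 -0.0027  0.0188] total mm [ -4.4 -10.9  75.3]
roll total rad -0.0024 rows at .12 0.019864120097269282
```

Call:
send_rows:
  rows:
    - [-1,-0.001,-0.003,0.016,0]
    - [-1,-0.001,-0.003,0.016,0]
    - [-1,-0.001,-0.003,0.016,0]
    - [-1,-0.001,-0.002,0.016,0]
    - [-1,0,0,0.012,0]
    - [-1,0,0,0.008,0]

```text
clock: 27.02
eef_pos: [522.8, 0.0, 142.7]
tool_rot: [3.124, -0.075, 2.987]
force: [-0.3, 0.5, -1.8]
width: 32.2
```

```bash
python3 aim.py 9 -9.6 0 0; python3 -c "
from h import *
p=shot('top','t9.png');shot('side','s9.png')"
```

```text
t 27.02 pos [522.85   0.04 142.66] rpy deg [179.01  -4.32 171.16] F [-0.33  0.47 -1.8 ] w 32.212687744744635 q [-0.03  0.6  -0.01  1.89 -0.04  0.72  1.41]
wrist no torchTraceback (most recent call last):
  File "aim.py", line 16, in <module>
    if __name__=='__main__': aim(sys.argv[1],float(sys.argv[2]),float(sys.argv[3]),float(sys.argv[4]))
                             ~~~^^^^^^^^^^^^^^^^^^^^^^^^^^^^^^^^^^^^^^^^^^^^^^^^^^^^^^^^^^^^^^^^^^^^^^
  File "aim.py", line 7, in aim
    h,el=x[3:];a=np.array([np.cos(el)*np.cos(h),np.cos(el)*np.sin(h),np.sin(el)]);lens=x[:3]+77*a
         ~^^^^
TypeError: 'NoneType' object is not subscriptable
```

View pics/s9.png

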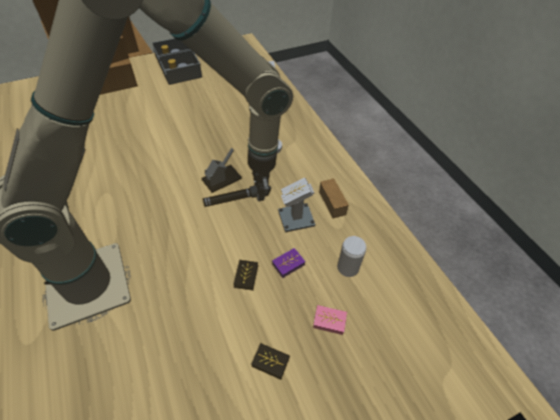

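View pics/wl9.png

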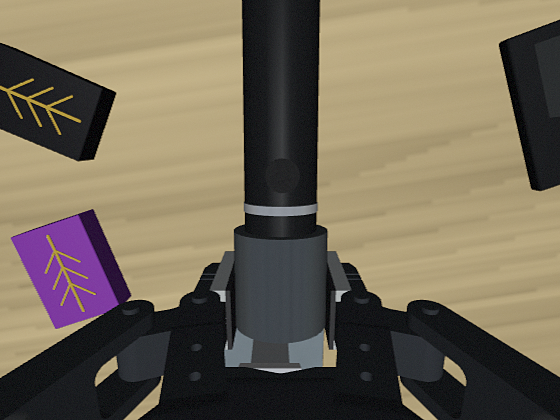

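Call:
send_rows:
  rows:
    - [-1,0,-0.001,0.001,0.005]
    - [-1,0,-0.001,0.001,0.005]
    - [-1,0,-0.001,0.001,0]
    - [-1,0,-0.001,0,0]
    - [-1,0,0,0,0]
    - [-1,0,0,0,0]

```text
clock: 27.72
eef_pos: [525.3, -4.3, 144.1]
tool_rot: [3.124, -0.067, 2.976]
force: [-0.3, -0.9, -1.5]
width: 32.3
```

```bash
cat > patch.py <<'E'
import tm
from tm import *
def fit(n,x0,fn=None):
    s=read_state();p=shot(n,fn);q=wcloud(p,s) if n=='wrist' else p;c=cloud(q)
    S=c[5:350,236:326].reshape(-1,3)
    x=np.array(x0)
    for tol in(12,6,4):
        Q=S[abs(T.sdf(x,S))<tol]
        x=T.least_squares(lambda p:T.sdf(p,Q),x,loss='soft_l1',f_scale=2.).x
    ss,rr,a=T.model(x,Q);print(n,len(Q),'com',x[:3],'head/elev',np.degrees(x[3:]),'lens',x[:3]+77*a,'s',ss.min(),ss.max(),'res',np.median(abs(T.sdf(x,Q))))
    return x
import aim,sys
aim.fit=fit
aim.aim(sys.argv[1],float(sys.argv[2]),float(sys.argv[3]),float(sys.argv[4]))
E
python3 patch.py 10 -9.6 1 0
```

```text
t 27.72 pos [525.29  -4.33 144.13] rpy deg [178.99  -3.85 170.52] F [-0.3  -0.88 -1.52] w 32.29481682415527 q [-0.02  0.6  -0.01  1.89 -0.04  0.71  1.41]
wrist 26725 com [460.7    7.28 160.72] head/elev [-9.61  3.15] lens [536.51  -5.56 164.95] s 59.893299467746324 172.048324469163 res 0.3130496058778398
dist 96.13180906351847 miss of axis [  1.35  -1.33 -28.24] aim err deg 17.12444348434524
target tcp [518.48  -4.3  120.94] yaw 170.5299639870293
rows 1 per row m [ 0.0052 -0.0015  0.0236] total mm [ 5.2 -1.5 23.6]
roll total rad -0.0002 rows at .12 0.001484294562846533
```

Call:
send_rows:
  rows:
    - [-1,0,0,-0.014,0]
    - [-1,0,0,-0.014,0]
    - [-1,-0.006,0,-0.014,0]
    - [-1,-0.014,0,-0.014,0]
    - [-1,-0.016,0,-0.014,0]
    - [-1,-0.016,0,-0.014,0]
    - [-1,-0.016,0,-0.01,0]
    - [-1,-0.016,0,-0.006,0]
    - [-1,-0.016,0,-0.004,0]
    - [-1,-0.016,0,-0.002,0]
    - [-1,-0.016,0,-0.002,0]
    - [-1,-0.016,0,-0.002,0]

```text
clock: 28.77
eef_pos: [678.4, -31.7, 248.0]
tool_rot: [3.124, -0.075, 2.978]
force: [0.4, 0.6, -2.1]
width: 32.4
```

Call:
send_rows:
  rows:
    - [-1,-0.001,0,-0.002,0]
    - [-1,-0.001,0,-0.002,0]
    - [-1,-0.001,0,-0.002,0]
    - [-1,-0.001,0,-0.002,0]
    - [-1,-0.001,0,-0.002,0]
    - [-1,-0.001,0,-0.002,0]

```text
clock: 29.27
eef_pos: [684.4, -33.0, 258.5]
tool_rot: [3.125, -0.079, 2.978]
force: [0.3, 0.1, -1.2]
width: 32.6
```

```bash
python3 patch.py 11 -9.6 1 60
```

```text
t 29.27 pos [684.44 -33.03 258.5 ] rpy deg [179.05  -4.53 170.64] F [ 0.25  0.12 -1.25] w 32.6044244563897 q [ 0.02  0.7   0.01  1.28 -0.04  1.23  1.45]
wrist 26684 com [620.04 -21.57 275.79] head/elev [-9.49  2.47] lens [695.92 -34.25 279.11] s 59.53910772717279 172.04619782152224 res 0.3134542710554209
dist 153.57103082362863 miss of axis [   5.83   -0.22 -134.14] aim err deg 119.03691600703988
target tcp [518.22  -4.28 121.14] yaw 170.53106356763584
rows 8 per row m [ 0.0203 -0.      0.0114] total mm [162.7  -0.2  90.9]
roll total rad 0.0019 rows at .12 0.015735322097605062
```

Call:
send_rows:
  rows:
    - [-1,0,0,0,0]
    - [-1,0,0,0,0]
    - [-1,0,0,0,0]
    - [-1,0,0,0,0]
    - [-1,0,0,0,0]
    - [-1,0,0,0,0]
    - [-1,0,0,0,0]
    - [-1,0,0,0,0]
    - [-1,0,0,0,0]
    - [-1,0,0,0,0]
    - [-1,0,0,0,0]
    - [-1,0,0,0,0]

```text
clock: 30.32
eef_pos: [684.2, -32.8, 259.5]
tool_rot: [3.125, -0.078, 2.979]
force: [1.6, 0.5, -1.9]
width: 32.4
```

Call:
send_rows:
  rows:
    - [-1,0.01,0,0,0]
    - [-1,0.016,0,0,0]
    - [-1,0.016,0,0.002,0]
    - [-1,0.016,0,0.004,0]
    - [-1,0.016,0,0.006,0]
    - [-1,0.016,0,0.008,0]
    - [-1,0.016,0,0.008,0]
    - [-1,0.016,0,0.008,0]
    - [-1,0.016,0,0.008,0]
    - [-1,0.01,0,0.008,0]
    - [-1,0.006,0,0.008,0]
    - [-1,0,0,0.008,0]

```text
clock: 31.32
eef_pos: [523.1, -5.2, 203.6]
tool_rot: [3.124, -0.069, 2.978]
force: [0.2, 0.7, -2.4]
width: 32.1
```

```bash
python3 patch.py 12 -9.6 1 0
```

```text
t 31.32 pos [523.14  -5.2  203.6 ] rpy deg [178.98  -3.97 170.62] F [ 0.22  0.7  -2.36] w 32.133893785103076 q [-0.02  0.51 -0.    1.84 -0.04  0.85  1.41]
wrist 26708 com [458.55   6.3  220.3 ] head/elev [-9.5   3.05] lens [534.39  -6.39 224.39] s 60.167530610553094 171.75059622383841 res 0.3165685942964185
dist 126.09406433553754 miss of axis [  4.58  -0.87 -87.47] aim err deg 43.99834634762052
target tcp [518.46  -4.31 120.95] yaw 170.5226281919968
rows 4 per row m [-0.0003 -0.0003  0.0203] total mm [-1.2 -1.2 81.3]
roll total rad 0.0018 rows at .12 0.014796381233935878
```

Call:
send_rows:
  rows:
    - [-1,0,0,0.01,0]
    - [-1,0,0,0.01,0]
    - [-1,0,0,0.01,0]
    - [-1,0,0,0.01,0]
    - [-1,0,0,0.01,0]
    - [-1,0,0,0.009,0]
    - [-1,0,0,0.008,0]
    - [-1,0,0,0.006,0]
    - [-1,0,0,0.003,0]
    - [-1,0,0,0,0]
    - [-1,0,0,0,0]

```text
clock: 32.28
eef_pos: [525.3, -3.9, 120.9]
tool_rot: [3.123, -0.063, 2.977]
force: [0.0, 0.2, -2.5]
width: 32.3
```

```bash
python3 patch.py 13 -9.6 3 -6
```

```text
t 32.28 pos [525.32  -3.92 120.9 ] rpy deg [178.95  -3.61 170.55] F [ 0.04  0.16 -2.5 ] w 32.31317074427697 q [-0.02  0.63 -0.01  1.91 -0.04  0.65  1.41]
wrist 26704 com [460.63   7.67 137.22] head/elev [-9.58  3.38] lens [536.42  -5.13 141.77] s 60.102740832460995 171.89335006169642 res 0.31620367978288577
dist 93.44972927037827 miss of axis [ 0.07 -1.57 -5.52] aim err deg 3.523419095106596
target tcp [518.6   -4.31 120.89] yaw 170.53597094063613
rows 1 per row m [ 0.0062 -0.0016  0.0065] total mm [ 6.2 -1.6  6.5]
roll total rad 0.0003 rows at .12 0.002163787807733312
```

Call:
send_rows:
  rows:
    - [-1,0.004,-0.001,0.005,0]
    - [-1,0.002,-0.001,0.003,0]
    - [-1,0,0,0,0]
    - [-1,0,0,0,0]
    - [-1,0,0,0,0]

```text
clock: 32.75
eef_pos: [518.7, -4.8, 114.0]
tool_rot: [3.123, -0.06, 2.977]
force: [-0.6, 0.4, -1.8]
width: 32.7
```

```bash
python3 patch.py 14 -9.6 3 -6; python3 - <<'E'
from tm import *
s=read_state()
x0=np.r_[457,8,134,np.radians(-9.6),np.radians(3)]
fit('side',x0,'s14.png');fit('top',x0,'t14.png')
p=shot('side');c=cloud(p);o=outline_of(p,'die')
for x in o[:6]:
    P=c[x['mask']];print(x['box'],round(x['score'],2),np.median(P,0),p['image'][x['mask']].mean(0))
a=cv2.imread('pics/s14.png')[140:240,190:340]
cv2.imwrite('pics/s14c.png',cv2.resize(a,(780,520),interpolation=2))
E
```

```text
t 32.75 pos [518.68  -4.83 114.01] rpy deg [178.93  -3.45 170.54] F [-0.56  0.42 -1.77] w 32.71862925561242 q [-0.02  0.64 -0.01  1.94 -0.04  0.62  1.41]
wrist 26718 com [453.95   6.77 130.13] head/elev [-9.61  3.57] lens [529.72  -6.06 134.92] s 59.94835566526225 172.03065018132352 res 0.3146161211357157
dist 100.12446052607578 miss of axis [0.05 0.55 0.61] aim err deg 0.46803613763335983
target tcp [518.66  -4.29 120.85] yaw 170.55479004698861
rows 1 per row m [ 0.0003  0.0005 -0.0008] total mm [ 0.3  0.5 -0.8]
roll total rad -0.0002 rows at .12 0.0017019823155631946
side [203.0, 194.1, 256.8, 213.8] 0.65 416 com [454.     3.82 130.63] head/elev [-9.53  4.17] lens [529.73  -8.9  136.23] tail [362.52  19.18 123.88] s 1.2495344102746486 149.58113125038696 res 1.0721801982327577
top no torch
[284.0, 179.7, 312.4, 205.9] 0.97 [628.78 -34.53 138.15] [147.08 149.79 148.83]
[312.7, 303.0, 346.3, 336.5] 0.9 [ 565.99 -375.18   22.16] [131.43 117.94 182.96]
[248.7, 342.9, 289.9, 378.8] 0.79 [ 382.34 -408.07   22.37] [43.21 61.18 68.46]
[233.7, 260.4, 258.8, 294.9] 0.77 [ 412.46 -165.3    22.18] [40.57 58.25 65.77]
[274.5, 246.5, 302.7, 280.6] 0.77 [ 537.99 -176.06   22.11] [114.43  66.09 103.53]
```

View pics/s14c.png

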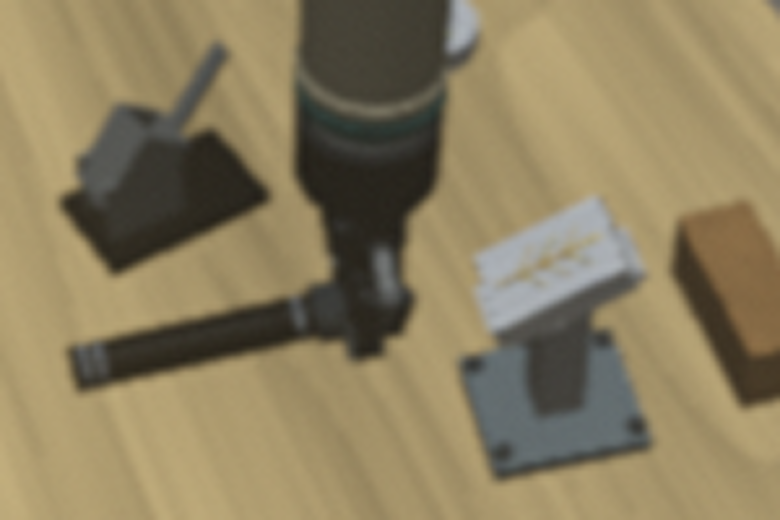

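View pics/t14.png

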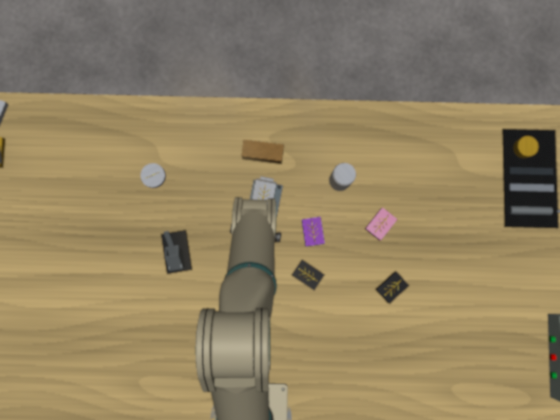

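Call:
send_rows:
  rows:
    - [-1,0,0,-0.016,0]
    - [-1,0,0,-0.016,0]
    - [-1,-0.004,0.012,-0.014,0]
    - [-1,-0.005,0.022,-0.006,0]
    - [-1,-0.005,0.023,-0.001,0]
    - [-1,-0.005,0.023,0,0]
    - [-1,-0.005,0.023,0,0]
    - [-1,-0.005,0.023,0,0]
    - [-1,-0.005,0.023,0,0]
    - [-1,-0.005,0.023,0,0]
    - [-1,-0.005,0.023,0,0]
    - [-1,-0.005,0.023,0,0]

```text
clock: 34.1
eef_pos: [608.3, 200.0, 169.3]
tool_rot: [3.129, -0.064, 2.963]
force: [0.5, -0.1, -1.1]
width: 32.7
```

Call:
send_rows:
  rows:
    - [-1,-0.004,0.014,0,0]
    - [-1,0,0,0,0]

```text
clock: 34.27
eef_pos: [615.2, 221.2, 168.7]
tool_rot: [3.124, -0.064, 2.971]
force: [0.1, 0.4, -0.6]
width: 32.5
```

```bash
python3 patch.py 15 -9.6 3 0 | head -2; python3 - <<'E'
from h import *
np.set_printoptions(precision=4,suppress=True)
go([614,229,135],step=10)
E
```

```text
t 34.27 pos [615.21 221.21 168.67] rpy deg [179.01  -3.65 170.2 ] F [ 0.09  0.43 -0.65] w 32.46636307294016 q [-0.37  0.72  0.01  1.52 -0.06  0.95  1.08]
wrist 26692 com [550.62 233.21 184.95] head/elev [-9.95  3.37] lens [626.33 219.92 189.49] s 59.597442357840315 171.72432820114037 res 0.3150905050805406
rows 4 per row m [-0.      0.0022  0.0084] total mm [-0.2  8.6 33.7]
```

View pics/wl15.png

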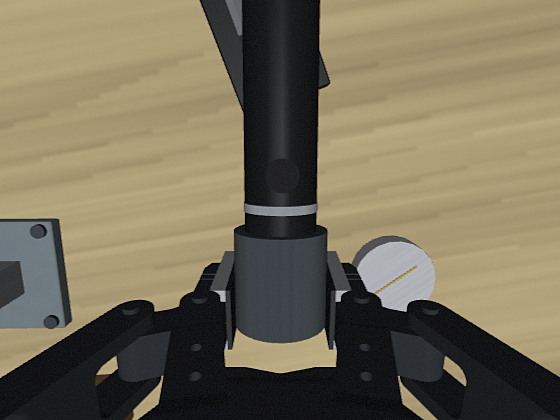

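Call:
send_rows:
  rows:
    - [-1,0,0.002,0.01,0]
    - [-1,0,0.002,0.01,0]
    - [-1,0,0.002,0.01,0]
    - [-1,0,0.001,0.01,0]
    - [-1,0,0,0.01,0]
    - [-1,0,0,0.005,0]
    - [-1,0,0,0.005,0]

```text
clock: 34.9
eef_pos: [611.5, 221.4, 103.2]
tool_rot: [3.131, -0.064, 2.963]
force: [2.3, 1.1, 4.5]
width: 32.6
```

```bash
python3 patch.py 16 -9.6 2 0 | head -2
```

```text
t 34.9 pos [611.45 221.38 103.24] rpy deg [179.37  -3.69 169.75] F [2.34 1.07 4.52] w 32.615695869685865 q [-0.37  0.8   0.01  1.57 -0.07  0.82  1.07]
wrist 17757 com [563.7  230.81 140.36] head/elev [-10.29 -18.7 ] lens [635.46 217.78 115.67] s 51.795538184806624 154.54078713332183 res 1.275448233366033
```

```bash
for e in 0 -4 -8; do python3 patch.py 17 -10 $e 0 | sed -n 2p;done
```

```text
wrist 27937 com [546.5  233.69 126.24] head/elev [-10.32  -3.05] lens [622.14 219.91 122.14] s 63.60321798430131 171.22469583151573 res 0.3111415449698711
wrist 27845 com [546.15 233.63 126.43] head/elev [-10.26  -2.63] lens [621.84 219.94 122.89] s 63.183397363963365 171.89976685320647 res 0.31039261711317145
wrist 27788 com [546.01 233.59 126.59] head/elev [-10.23  -2.35] lens [621.73 219.93 123.43] s 62.96178983714532 171.26869927399872 res 0.3091030064412834
```

View pics/wl17.png

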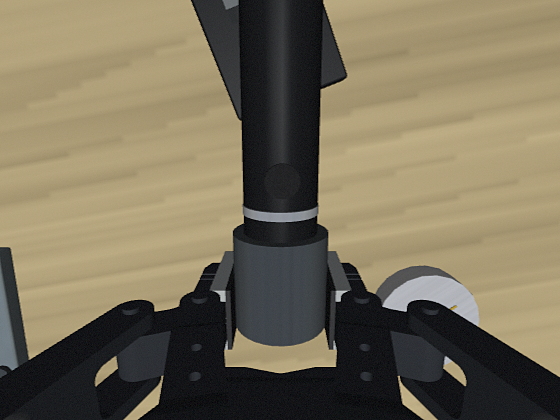

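Call:
send_rows:
  rows:
    - [-1,0,0,0.004,0]
    - [-1,0,0,-0.01,0]
    - [-1,0,0,-0.016,0]
    - [-1,0,0,-0.016,0]
    - [-1,0,0,-0.016,0]
    - [-1,0,0,0,0]

```text
clock: 35.6
eef_pos: [613.0, 220.3, 160.1]
tool_rot: [3.132, -0.068, 2.964]
force: [0.7, -0.5, -0.8]
width: 32.5
```

```bash
python3 patch.py 18 -10 0 55
```

```text
t 35.6 pos [612.98 220.29 160.14] rpy deg [179.47  -3.88 169.85] F [ 0.7  -0.47 -0.84] w 32.530290673455866 q [-0.37  0.73  0.01  1.52 -0.06  0.94  1.07]
wrist 27627 com [548.38 232.62 182.41] head/elev [-10.1   -1.61] lens [624.16 219.13 180.24] s 62.656932270909955 171.3557342742077 res 0.3117908297590901
dist 244.41098310601265 miss of axis [ -42.56 -233.01  -37.16] aim err deg 78.80371760503806
target tcp [518.52  -4.45 121.65] yaw 170.3472224322239
rows 10 per row m [ 0.0054 -0.0237 -0.0016] total mm [  53.6 -237.4  -16.3]
roll total rad -0.0086 rows at .12 0.07181672923123267
```

Call:
send_rows:
  rows:
    - [-1,0.003,-0.012,0,0]
    - [-1,0.0055,-0.023,0,0]
    - [-1,0.0055,-0.023,0,0]
    - [-1,0.0055,-0.023,0,0]
    - [-1,0.0055,-0.023,0,-0.004]
    - [-1,0.0055,-0.023,0,-0.004]
    - [-1,0.0055,-0.023,0,0]
    - [-1,0.0055,-0.023,0,0]
    - [-1,0.0055,-0.023,0,0]
    - [-1,0.004,-0.02,0,0]
    - [-1,0.003,-0.012,0,0]
    - [-1,0,0,0,0]

```text
clock: 36.65
eef_pos: [499.1, -11.3, 149.2]
tool_rot: [3.141, -0.092, 2.974]
force: [-0.0, 0.2, -2.5]
width: 32.5
```

```bash
python3 patch.py 19 -9.6 -1 1
```

```text
t 36.65 pos [499.05 -11.28 149.19] rpy deg [179.95  -5.27 170.41] F [-0.04  0.21 -2.53] w 32.47938160116246 q [-0.02  0.57  0.    1.93 -0.03  0.72  1.4 ]
wrist 27665 com [434.95   0.48 173.11] head/elev [-9.5  -2.99] lens [510.79 -12.21 169.09] s 62.62843979776832 171.65319373210207 res 0.3138103337486058
dist 121.05997053195688 miss of axis [  0.48   9.59 -21.15] aim err deg 11.059718008418194
target tcp [517.96  -4.58 121.84] yaw 170.30837678227581
rows 2 per row m [-0.0097  0.0041  0.0123] total mm [-19.5   8.2  24.6]
roll total rad 0.0028 rows at .12 0.023215192954473787
```

Call:
send_rows:
  rows:
    - [-1,-0.008,0.003,0.01,0.003]
    - [-1,-0.007,0.003,0.008,0]
    - [-1,-0.004,0.002,0.005,0]
    - [-1,0,0,0,0]
    - [-1,0,0,0,0]

```text
clock: 37.12
eef_pos: [521.9, 2.5, 120.4]
tool_rot: [3.135, -0.09, 2.98]
force: [-0.6, 0.4, -1.9]
width: 32.5
```

```bash
python3 patch.py 20 -9.6 -1 1
```

```text
t 37.12 pos [521.88   2.52 120.39] rpy deg [179.64  -5.18 170.72] F [-0.56  0.41 -1.9 ] w 32.52137201334213 q [-0.04  0.64 -0.01  1.9  -0.03  0.69  1.39]
wrist 27611 com [457.68  13.84 144.22] head/elev [-9.22 -2.9 ] lens [533.59   1.52 140.32] s 62.988538574843176 171.7614226703431 res 0.30961313735878804
dist 97.64899069584727 miss of axis [-1.   -8.19  6.35] aim err deg 6.120725106540111
target tcp [518.    -4.45 121.83] yaw 170.33793567434466
rows 1 per row m [ 0.0028 -0.0077 -0.0022] total mm [ 2.8 -7.7 -2.2]
roll total rad 0.0069 rows at .12 0.057329813009247284
```

Call:
send_rows:
  rows:
    - [-1,0.001,-0.005,-0.003,0.004]
    - [-1,0.001,-0.002,-0.001,0.002]
    - [-1,0,0,0,0]
    - [-1,0,0,0,0]
    - [-1,0,0,0,0]

```text
clock: 37.58
eef_pos: [518.7, -4.0, 125.6]
tool_rot: [3.136, -0.09, 2.974]
force: [-0.2, -0.3, -1.9]
width: 32.4
```

```bash
python3 patch.py 21 -9.6 -3 4.5
```

```text
t 37.58 pos [518.68  -4.04 125.59] rpy deg [179.67  -5.17 170.42] F [-0.17 -0.33 -1.88] w 32.41412038813673 q [-0.03  0.63 -0.    1.9  -0.03  0.7   1.4 ]
wrist 27648 com [454.51   7.62 149.39] head/elev [-9.5 -2.9] lens [530.36  -5.07 145.49] s 62.825350599905654 171.4629071004074 res 0.31128311056147506
dist 99.49813768175025 miss of axis [-0.06 -0.73  1.3 ] aim err deg 0.858758371597064
target tcp [518.03  -4.47 121.85] yaw 170.31914680666708
rows 1 per row m [ 0.0007 -0.0005 -0.0007] total mm [ 0.7 -0.5 -0.7]
roll total rad 0.0018 rows at .12 0.014698921879240209
```

```bash
python3 - <<'E'
from tm import *
x0=np.r_[454.5,7.6,149.4,np.radians(-9.5),np.radians(-2.9)]
fit('side',x0,'s22.png')
p=shot('side');c=cloud(p);x=[o for o in outline_of(p,'die') if o['box'][1]<220][0]
P=c[x['mask']];print(x['box'],x['score'],np.median(P,0))
h=np.radians(-9.6);u=np.array([np.cos(h),np.sin(h),0]);w=np.array([-u[1],u[0],0]);th=np.radians(25)
O=np.array([638.3,-23.9,120.]);X=u*np.cos(th)+[0,0,np.sin(th)];N=np.cross(X,w);L=np.c_[(P-O)@X,(P-O)@w,(P-O)@N]
k=abs(L[:,2]-24)<4;print('face pts range',np.percentile(L[k],[1,50,99],axis=0))
s=st();print(np.array(s['qd']))
a=cv2.imread('pics/s22.png')[140:240,190:340];cv2.imwrite('pics/s22c.png',cv2.resize(a,(780,520),interpolation=2))
E
```

```text
side [203.8, 192.0, 256.6, 207.0] 0.76 415 com [454.04   4.51 149.34] head/elev [-9.78 -2.75] lens [529.83  -8.55 145.65] tail [362.5  20.3 153.8] s 1.5182402589138064 148.04554483027 res 1.0891188272332943
[283.7, 179.6, 310.4, 206.5] 0.65 [629.72 -33.37 138.84]
face pts range [[-38.46 -31.95  20.17]
 [ -0.32  -4.72  22.77]
 [ 37.94  25.07  26.5 ]]
t 37.83 pos [518.73  -3.73 125.31] rpy deg [179.66  -5.19 170.45] F [ 0.52  0.11 -2.11] w 32.241041765759896 q [-0.03  0.63 -0.    1.9  -0.03  0.7   1.4 ]
[-0.  0. -0. -0. -0.  0.  0.]
```

View pics/s22c.png

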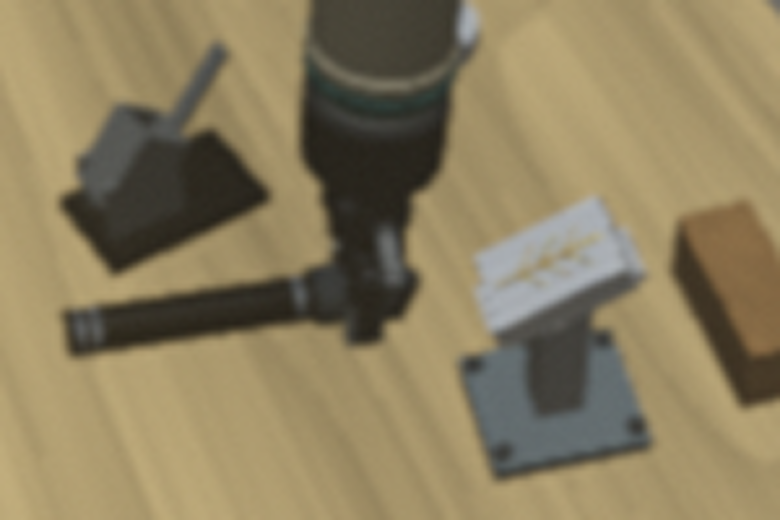

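```bash
python3 -c "
from cell import *
print(finish_job())"
```

```text
the job is handed in; nothing more can be done
None
```

I handed the job in at about 38 s of the 54 s allowed; no verdict is reported. The die is on the rest and the torch is held up aimed at it. The torch is about 2.8° short of level.

**Die:** I gripped the bare-aluminium die across its width. I pressed it onto the sloped seat until it pivoted flat, slid it down to the lip and let go. The check right after release showed a slope of 24.8°, about 0.3 mm off centre, with the lower end at the lip. The final side view showed it unmoved. That camera reads the die about 3 mm to one side, but it reads the torch off by the same amount.

**Torch:** I drew it out along its axis, holding it by the head. The tool cannot tilt on command, so I levelled the torch by pressing its body on the holster's tongue tip. The first press left it 3.6° lens-up, so I pressed it a second time.

**Final state:**

| Check | Result |
|---|---|
| Tilt from level | Lens-down 2.9° (wrist camera), 2.75° (side camera) |
| Lens to middle of face | 99.5 mm |
| Aim error | About 0.9° |
| Joint speeds | Zero |
| Outside force on the tool | About 2 N, roughly the torch's weight |

The tilt drifted during the last move. I corrected for it in the lens height rather than pressing again.

The round die, can and carton looked undisturbed in the last top view I looked at (33 s), before the second press on the holster. The final side crop shows only the carton, in place. I did not re-measure any of the three.

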